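Build a condenser lens stack on an indexing inspection slide

TASK

The holder for the projector's condenser stack is parked under the microscope: pull the slide's index knob, bring the carriage out one notch to the loading stop and let the pin drop in, then take the red dust cap off and lay it rim down on the cork pad. Build the stack flat on the seat between the four rods in this order: first every black spacer lying on the mat (there are one to three), then the lens with its domed side up, then the brass retaining ring on the lens. Last, index the carriage back one notch under the microscope with the pin fully home, and leave the other things on the bench where they are.

Things in the scene. Friction and masses are not known exactly. Their poses are not given: they have to be found in the camera images.
- slide: Inspection slide, fixed on the bench: aluminium base plate 130 x 350 mm, two rails, an index bar and a microscope on a rear post. Origin: on the bench top below the middle of the slide axis; y along the travel, z up, x to the rear. Post: diameter 20 to 36 mm, 232 mm tall, at x +85, y +145 mm; a bar 200 mm up joins it to the microscope.
- microscope (a point): Centre of the lower end of the upright inspection microscope: diameter 42 mm, from 167 to 225 mm above the bench, fixed over the inspection position (slide x 0, y +100 mm). Same axes as the slide.
- carriage (a joint): Blue carriage (plate 110 x 190 mm, top 46 mm above the bench), m. 0 = holder in the inspection notch under the microscope (start); grows as it moves towards the slide's -y; 0.130 = loading notch. Only these two notches, 130 mm apart, with end stops 1.5 mm beyond each. About 1.5 N of friction.
- plunger (a joint): Spring index plunger on the carriage, m. 0 = pin home in a notch, carriage locked (1 mm play); grows as its knob is pulled straight up, to 0.018. From 0.012 on the pin is clear and the carriage slides freely; released between notches it rides on the bar (about 0.011) and drops into the next notch by itself. Spring about 4 N at 0, 9 N fully out.
- knob (a point): Centre of the top face of the plunger's black knob with a red dot: diameter 34 mm, 27 mm high, 84.5 mm above the bench when home, 100 mm towards the slide's -y from the holder's centre. Below it a steel housing, diameter 26 mm, stands 10 mm high on the carriage plate (plate 38.5 mm below this point). Same axes as the slide.
- seat (a point): Centre of the holder's round aluminium seat (top face, diameter 61 mm, 8 mm above the carriage plate, 54 mm above the bench); travels with the carriage, axes as the slide. Round it four upright rods, diameter 10 mm, 26.2 mm off in x and in y, 58 mm high with round tips: a space of diameter 64 mm, with a 42 mm wide opening for a finger on each side (+x, -x, +y, -y).
- cap: Red plastic dust cap, at the start on the rod tips: diameter 98 mm, 17 mm high, hollow below (rim 12 mm deep, inside diameter 90 mm), with a grip knob of diameter 26 mm and height 26 mm on top, about 70 g. Origin: centre of the rim's underside, z up through the knob; it is 46 mm above the seat while the cap rests on the rods.
- pad: Round cork pad, diameter 106 mm, 4 mm thick, fixed on the mat. Origin: centre of its underside. The place for the dust cap.
- mat: Green work mat, 280 x 360 mm, 2 mm thick, fixed on the bench. Origin: centre of its underside. The spacers, lens, ring and pad lie on it about 115 to 125 mm apart; the brush lies along its rear edge.
- spacer_1: Black aluminium spacer ring, outside diameter 60 mm, hole 45 mm, 10 mm thick, 40 g, lying flat. Origin: its middle, at half thickness, z along its axis; both sides are alike. It may be absent (None).
- spacer_2: Black aluminium spacer ring, outside diameter 60 mm, hole 45 mm, 10 mm thick, 40 g, lying flat. Origin: its middle, at half thickness, z along its axis; both sides are alike. It may be absent (None).
- spacer_3: Black aluminium spacer ring, outside diameter 60 mm, hole 45 mm, 10 mm thick, 40 g, lying flat. Origin: its middle, at half thickness, z along its axis; both sides are alike. It may be absent (None).
- lens: Pale glass plano-convex lens blank: disc of diameter 60 mm and 10 mm thick, with a flat shoulder round a low dome (diameter 41 mm, 4.5 mm high) on top; about 85 g. Lies dome up. Origin: centre of the flat underside, z up through the dome.
- ring: Brass retaining ring with two dark spanner slots, outside diameter 60 mm, hole 45 mm, 9 mm thick, 70 g, lying flat. Origin: its middle, at half thickness, z along its axis; either side may be up. It rests on the lens's shoulder round the dome.
- brush: Bystander: flat brush with wooden handle, about 170 mm long and 40 mm wide, lying along the rear edge of the mat. Origin: near its middle, x along it. Leave it alone.
- screwdriver: Bystander: screwdriver with orange handle, 190 mm, on the bench near the robot. Leave it alone.
- tape: Bystander: roll of white tape, diameter 96 mm, 24 mm high, at the rear. Leave it alone.
- jar: Bystander: clear jar with green lid, diameter 84 mm, 90 mm high, at the rear. Leave it alone.
- bottle: Bystander: white bottle with blue cap, diameter 64 mm, 140 mm high, at the rear. Leave it alone.
- can: Bystander: spray can, yellow and steel, diameter 72 mm, 130 mm high, at the rear. Leave it alone.
Things that resemble listed ones, but are neither listed nor needed, are in the scene too. What is shaped like the spacer_2 but purple is not meant. Several things look just like the lens: the one meant starts nearest to the robot's base.

How it is judged:
By the outcome, as a careful person would: the job done as asked, in the order asked, and still so for the second after the job is handed in, with the robot touching nothing.
Of spacer_1, spacer_2, spacer_3 only 1 to 3 are there at a start; the rules pass over those that are not, and their reading is None.
At some moment in a run one of lens, ring may be knocked a few centimetres aside while the robot is not near it.
Once in a run the grip may slacken for a moment while it holds something.
It also fails if it takes over 210 s, if anything falls off the work surface, if the arm or the gripper's body presses on something with over 40 N, if the wrist force passes 120 N, or if a joint passes its speed limit or range.

ROBOT

A 6-joint arm with a two-finger parallel gripper is mounted at the origin on the work surface. World frame = base frame: x ahead of the robot, y to its left, z up, the work surface at z = 0. Lengths are in m, angles in rad, forces in N, time in s.
With the tool pointing down it reaches from about 0.3 to 0.875 m from the base axis. Payload 6.4 kg.
Tool frame: the origin (TCP) lies at the very end of the fingers, on their centre line; the grasp point (between the pads) lies ctrl.pinch_z behind it (ctrl.pinch_z is the distance from the TCP to the grasp point, in m); y points along the fingers, z is the direction in which the jaws open and shut, and the axes are right-handed (so a half turn about y gives the same grasp; the last joint's range is limited). The gripper opens to 85 mm and grips with 20 to 120 N. Pads are 22 mm wide; open, the fingers measure 114 mm over their backs; the gripper's body (76 mm by 85 mm) begins 54 mm behind the grasp point. The pads swing forward as they close: fully open they stand 13 mm farther back than shut.
Start: joints at [0.901, 0.181, 1.607, -0, 1.354, -0.206], TCP at [0.257, 0.514, 0.231] pointing down, gripper open.
Joint ranges: [-2.99, 2.99], [-0.89, 2.07], [0.3, 2.58], [-1.14, 4.28], [0, 2.63], [-3.12, 3.12]. Speed limits (rad/s): [2.57, 2.57, 3.01, 3.14, 3.14, 3.14].

INTERFACE

Orientations are given as a unit quaternion [w, x, y, z].
In Python, from bench import ctrl gives the robot as it stands.
- The arm moves only by the shell command python3 -m pendant 'ROWS'. ROWS is JSON, one flat list of numbers, 7 for each row, row after row: the shift along the world's x, y, z in m, then the turn, a rotation vector about the world's x, y, z in degrees, then the finger opening in m, from 0 to 0.0854. In form: [tx, ty, tz, rx, ry, rz, hand, tx, ty, tz, rx, ry, rz, hand, ...]. A call has 1 to 12 rows; each row shifts and turns the commanded pose from where the row before left it; what a row does not reach is not made up. A row lasts 1/8 s, in which the tool goes at most 62.5 mm and 10.7 degrees, less where a joint would pass 70% of its speed; a pose out of reach is approached as far as the arm can. A call with a gripper value outside its range is refused whole. The fingers move at their own pace and stop on an object; the grip force is fixed at half the most. Time passes only in rows, so rows that do not move let the fingers close. It gives the time, the measured TCP pose, the force and the opening at its end, in the units of the state.
- ctrl.get_obs(): the state, without advancing time (a new reading comes with each control period).
- ctrl.camera(name): name is "scene" or "top" or "wrist"; returns the picture (480x640x3 uint8, red, green, blue); there is no depth.
- ctrl.camera_info(name): a dict with "fx", "fy", "cx", "cy" (pixels), "k1" (the pictures are not rectified: a ray, as slopes to the right and down, at radius r is drawn at 1 + k1 r^2 times it, then the intrinsics apply), "origin" and "rotation" of the camera in the world; the wrist camera has in their place "tool_from_camera" (4x4, takes a point from camera to tool coordinates, whose origin is the TCP and whose axes are the tool frame's). Camera axes: x right, y down, z forward; pixel columns grow to the right and rows downward; lengths in m; the calibration is good to about 2 mm. A picture is of the moment at which its call begins: read the wrist's pose just before it. camera_info takes no time and is no camera call.
- ctrl.hand_in(): hands the job in, once; it reports no verdict.
Trained networks look in the newest picture that a camera, given by its name, has taken for a name from the list of things; names that differ only in an ending like _2 or _b are one class to them, and where a whole thing is asked for, a point or a joint stands for the part that bears it (a point fixed in the world has none). Each returns a list of dicts, best first, with "score" (0 to 1); they miss things now and then, are a little off and sometimes report something else, mostly with a low value. They report only what shows in the picture. A call takes as long as a camera call. They do not tell look-alikes from the thing itself.
- ctrl.silhouettes(target, camera): "mask" (480x640 bool, what is visible of it) and "bbox" ([left, top, right, bottom] in pixels, round what is visible of it).
The state is a dict: "time_s": time; "q": joint angles; "dq": joint speeds; "joint_efforts": joint torques, N m; "eef_pos": TCP position; "eef_rot": TCP orientation; "wrist_force": force on the tool from outside, world axes, zero at the start; "torque": the same for the moment, N m; "opening": opening from 0.0 (shut) to 1.0 (fully open).
Only numpy, scipy, OpenCV 4.12 (cv2) and the standard library are available. Lean on these libraries where they do the work, as an engineer would, in place of code of your own. Each camera call takes 0.05 s, during which the arm holds its last target.

## Working session

There is one attempt and no reset: what is moved stays moved. The work goes in short steps, Python scripts to look and compute and a shell command to move; the robot and the scene stay as the last step left them, time stands still between calls to the robot, and variables do not carry over. Pictures are saved under pics/ and viewed, and the job is handed in when it is done.

```bash
ls -la; mkdir -p pics
python3 - <<'E'
from bench import ctrl
import cv2
o=ctrl.get_obs(); print(o, ctrl.pinch_z)
for n in ["scene","top","wrist"]:
    im=ctrl.camera(n); cv2.imwrite(f"pics/{n}0.png",im[:,:,::-1]); print(n,ctrl.camera_info(n))
E
```

```text
total 12
drwxr-xr-x  3 agent agent 4096 Dec  7 05:33 .
drwxr-xr-x 23 root  root  4096 Dec  7 05:33 ..
drwxr-xr-x  2 agent agent 4096 Dec  7 05:33 pics
{'time_s': 0.0, 'q': array([ 9.00697345e-01,  1.81567587e-01,  1.60797772e+00,  2.56986983e-06,
        1.35381606e+00, -2.06320550e-01]), 'dq': array([ 2.37793232e-04, -5.69160230e-04, -9.49698861e-04,  2.40481142e-04,
       -1.37156008e-03,  7.31916733e-05]), 'joint_efforts': array([ 1.12102989e-03, -4.44864464e+01, -3.51340449e+01, -1.81374821e-04,
        8.96394427e-03, -7.33177853e-05]), 'eef_pos': array([0.25686387, 0.513829  , 0.23038387]), 'eef_rot': array([-0.68761415,  0.68874589, -0.16277114,  0.16223885]), 'wrist_force': array([ 0.34995181, -0.31137275,  0.20008273]), 'torque': array([-0.08538025,  0.01048984, -0.01382714]), 'opening': 1.0028926058980894} 0.0187
scene {'fx': 475.3116961677444, 'fy': 475.3116961677444, 'cx': 318.7609236828753, 'cy': 240.29566502171951, 'k1': -0.10950936774146722, 'origin': array([ 1.23312953, -0.14754445,  0.86797167]), 'rotation': array([-0.27933996,  0.68462801,  0.62667734, -0.2460268 ])}
top {'fx': 495.14054262741524, 'fy': 495.14054262741524, 'cx': 318.0768091707363, 'cy': 241.72459611898972, 'k1': 0.026550683055266047, 'origin': array([ 0.34319407, -0.03908263,  1.08102568]), 'rotation': array([ 0.07572917, -0.66617922,  0.73705001, -0.08501545])}
wrist {'fx': 333.3918290291335, 'fy': 333.3918290291335, 'cx': 317.9979734100679, 'cy': 242.42892451639443, 'k1': 0.0064451479270418765, 'tool_from_camera': array([[-1.17894598e-03,  9.53816809e-01,  3.00386593e-01,
        -7.76813560e-02],
       [ 3.68829555e-04, -3.00386367e-01,  9.53817537e-01,
        -1.41935619e-01],
       [ 9.99999237e-01,  1.23529080e-03,  2.34346984e-06,
        -9.90794195e-04],
       [ 0.00000000e+00,  0.00000000e+00,  0.00000000e+00,
         1.00000000e+00]])}
```

View pics/scene0.png

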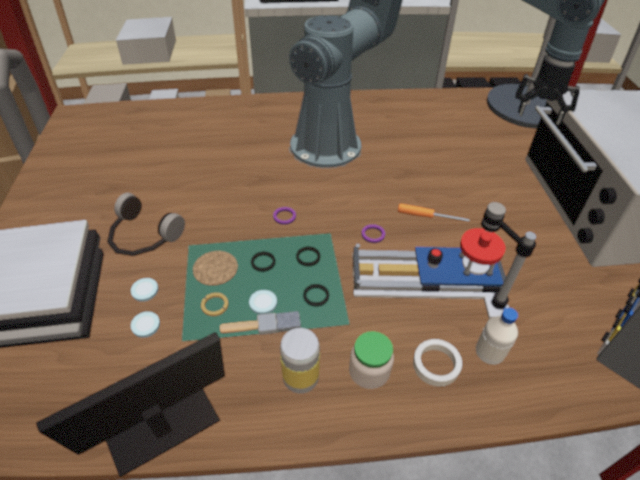

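View pics/top0.png

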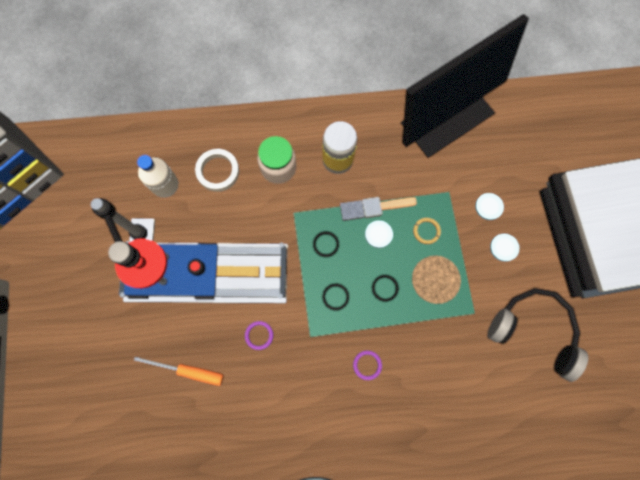

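View pics/wrist0.png

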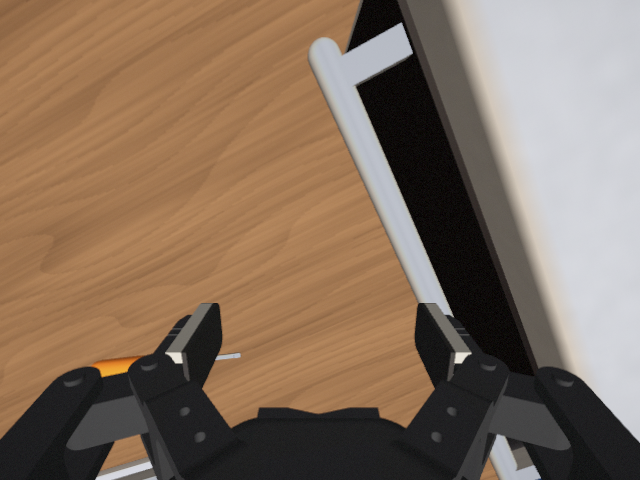

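Candidates in the top picture are as follows.
- **Spacers:** the black rings at (326,244), (336,297) and (385,288). The purple rings at (259,335) and (367,365) are not meant.
- **Lens:** the discs at (379,234), (490,206) and (505,247). The one on the mat looks nearest to the base.
- **Brass ring:** (427,230).
- **Pad:** (437,280).

Next I'll measure these.

```bash
cat > h.py <<'E'
from bench import ctrl
import numpy as np, cv2
from scipy.spatial.transform import Rotation as R
def rot(q): return R.from_quat([q[1],q[2],q[3],q[0]]).as_matrix()
def campose(n,obs=None):
    i=ctrl.camera_info(n)
    if n=="wrist":
        o=obs or ctrl.get_obs(); T=np.array(i["tool_from_camera"]); Rt=rot(o["eef_rot"])
        return i,Rt@T[:3,3]+o["eef_pos"],Rt@T[:3,:3]
    return i,np.array(i["origin"]),rot(i["rotation"])
def ray(n,uv,obs=None):
    i,o,Rm=campose(n,obs); uv=np.atleast_2d(uv).astype(float)
    d=np.stack([(uv[:,0]-i["cx"])/i["fx"],(uv[:,1]-i["cy"])/i["fy"]],1)
    s=d.copy()
    for _ in range(20): s=d/(1+i["k1"]*(s**2).sum(1,keepdims=True))
    return o,np.c_[s,np.ones(len(s))]@Rm.T
def toz(n,uv,z,obs=None):
    o,d=ray(n,uv,obs); return o+d*((z-o[2])/d[:,2])[:,None]
def proj(n,P,obs=None):
    i,o,Rm=campose(n,obs); p=(np.atleast_2d(P)-o)@Rm; s=p[:,:2]/p[:,2:]
    s=s*(1+i["k1"]*(s**2).sum(1,keepdims=True)); return s*[i["fx"],i["fy"]]+[i["cx"],i["cy"]]
def circ(n,mask,z,obs=None):
    """outer contour -> plane z -> circle: centre,diameter"""
    c,_=cv2.findContours(mask.astype(np.uint8),cv2.RETR_EXTERNAL,cv2.CHAIN_APPROX_NONE)
    c=max(c,key=cv2.contourArea)[:,0]
    P=toz(n,c,z,obs)[:,:2].astype(np.float32)
    (x,y),r=cv2.minEnclosingCircle(P)
    A=np.c_[2*P,np.ones(len(P))]; s=np.linalg.lstsq(A,(P**2).sum(1),rcond=None)[0]
    return s[:2],2*np.sqrt(s[2]+s[0]**2+s[1]**2)
def snap(n,f,obs=None):
    im=ctrl.camera(n); cv2.imwrite(f"pics/{f}.png",im[:,:,::-1]); return im
def st():
    o=ctrl.get_obs(); M=rot(o["eef_rot"]); 
    print("t%.2f"%o["time_s"],"tcp",np.round(o["eef_pos"]*1e3,1),"y",np.round(M[:,1],3),"jaw(z)",np.round(M[:,2],3),"yaw",round(np.degrees(np.arctan2(M[1,2],M[0,2])),2),"F",np.round(o["wrist_force"],1),"open",round(o["opening"],3)); return o
E
python3 - <<'E'
from h import *
st()
zs=dict(spacer_1=.012,lens=.012,ring=.011,pad=.006,cap=.117)
for cam in ["top","scene"]:
    ctrl.camera(cam)
    for t,z in zs.items():
        for d in ctrl.silhouettes(t,cam):
            if d["score"]<.3: continue
            c,D=circ(cam,d["mask"],z); print(cam,t,round(d["score"],2),np.array(d["bbox"]).round(),np.round(c*1e3,1),round(D*1e3,1))
    for t in ["slide","knob","carriage","mat","seat"]:
        for d in ctrl.silhouettes(t,cam)[:2]: print(cam,t,round(d["score"],2),np.array(d["bbox"]).round(),d["mask"].sum())
E
```

```text
t0.15 tcp [257.  513.9 230.6] y [-0.001 -0.001 -1.   ] jaw(z) [ 0.447  0.894 -0.001] yaw 63.42 F [-0.  -0.8 -0.3] open 1.005
top spacer_1 0.73 [355. 350. 383. 379.] [ 316.4 -141.8] 58.5
top spacer_1 0.7 [310. 235. 343. 256.] [584.3 -82.8] 57.4
top spacer_1 0.68 [243. 323. 275. 347.] [402.3  79.5] 57.8
top spacer_1 0.62 [373. 276. 402. 304.] [ 473.7 -200.3] 56.5
top spacer_1 0.61 [324. 282. 354. 309.] [465.8 -91.6] 56.3
top lens 0.96 [488. 234. 517. 258.] [ 537.7 -470.8] 59.5
top lens 0.56 [365. 221. 394. 249.] [ 594.5 -201.5] 59.0
top ring 0.53 [414. 219. 439. 247.] [ 590.7 -310.5] 55.9
top pad 0.57 [414. 256. 458. 304.] [ 482.8 -314.4] 104.4
top cap 0.77 [116. 239. 167. 288.] [556.6 284.9] 89.2
top slide 0.56 [ 90. 200. 291. 303.] 10041
top knob 0.66 [187. 258. 208. 277.] 248
top carriage 0.94 [124. 242. 218. 302.] 3151
top carriage 0.31 [295. 194. 476. 334.] 15866
top mat 0.73 [ 89. 199. 289. 304.] 10147
top mat 0.68 [294. 194. 479. 337.] 15605
top seat 0.71 [124. 240. 217. 299.] 3225
scene spacer_1 0.77 [271. 204. 295. 223.] [ 322.6 -144. ] 59.9
scene spacer_1 0.6 [252. 250. 276. 272.] [ 477.4 -201. ] 61.3
scene spacer_1 0.59 [359. 225. 387. 244.] [407.5  77.7] 63.6
scene spacer_1 0.56 [300. 285. 330. 306.] [588.  -82.3] 61.6
scene spacer_1 0.48 [295. 246. 318. 269.] [469.4 -91.7] 60.1
scene lens 0.96 [248. 293. 278. 316.] [ 597.9 -202.9] 63.6
scene lens 0.66 [130. 310. 160. 338.] [ 638.6 -456.7] 62.7
scene lens 0.6 [131. 279. 160. 304.] [ 541.5 -472.6] 63.0
scene lens 0.48 [252. 251. 277. 272.] [ 478.5 -201.4] 62.3
scene ring 0.86 [200. 290. 227. 313.] [ 591.9 -308.8] 53.9
scene pad 0.88 [190. 252. 239. 289.] [ 484.1 -314.2] 106.8
scene cap 0.76 [461. 227. 503. 264.] [564.7 286.3] 105.5
scene slide 0.56 [352. 201. 537. 317.] 8475
scene knob 0.74 [429. 251. 442. 267.] 180
scene carriage 0.56 [417. 248. 502. 294.] 2810
scene mat 0.75 [182. 234. 349. 339.] 10096
scene seat 0.83 [413. 245. 503. 293.] 2765
```

Run:
```python
from h import *
a=snap("top","t1"); b=snap("scene","s1")
cv2.imwrite("pics/t1c.png",cv2.resize(a[190:315,85:300,::-1],None,fx=3.6,fy=3.6,interpolation=cv2.INTER_CUBIC))
cv2.imwrite("pics/s1c.png",cv2.resize(b[195:325,345:540,::-1],None,fx=4,fy=4,interpolation=cv2.INTER_CUBIC))
cv2.imwrite("pics/t1m.png",cv2.resize(a[185:385,240:480,::-1],None,fx=3,fy=3,interpolation=cv2.INTER_CUBIC))
```

```text
(no output)
```

View pics/t1c.png

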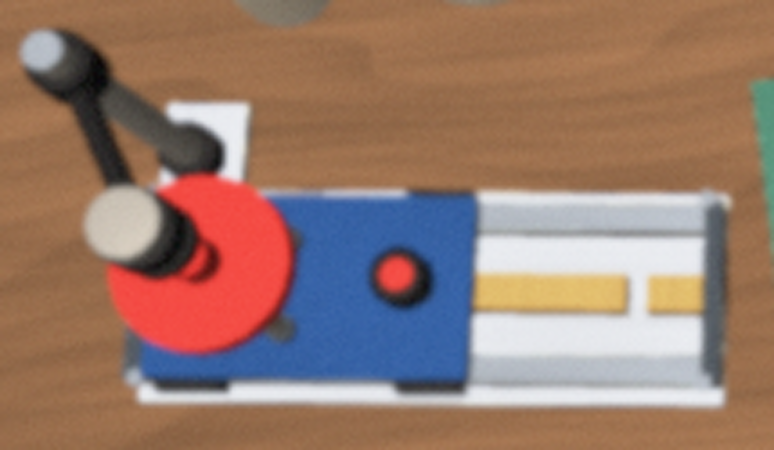

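View pics/s1c.png

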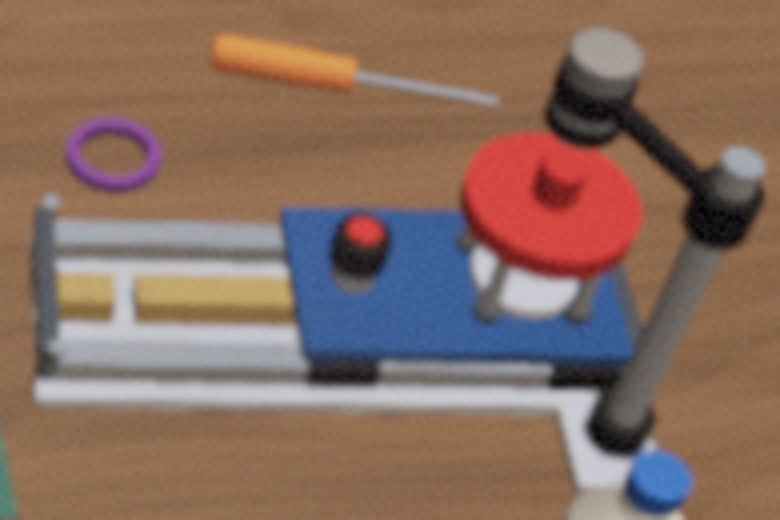

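View pics/t1m.png

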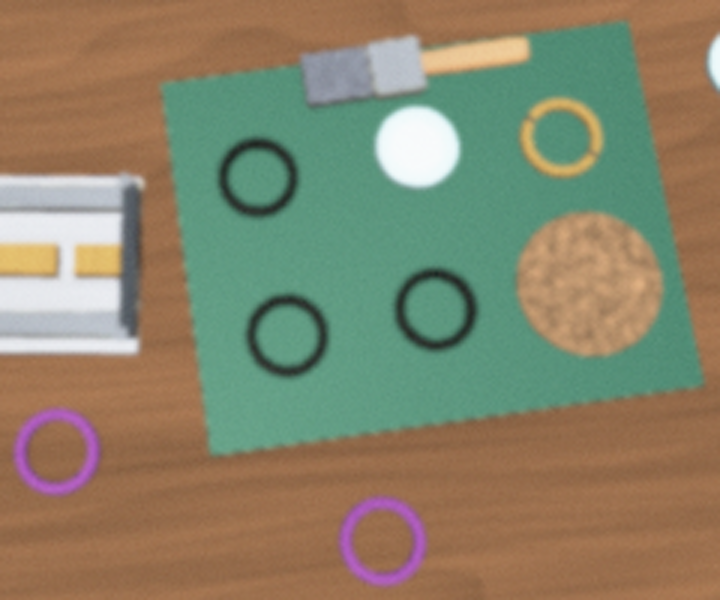

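The top crops show three black spacers, the dome-up lens (white disc at crop (418,147)), and the brass ring with two slots. The red knob dot is at top (195.3,266.1) and scene (436.5,252.8). Next is the slide pose.

Run:
```python
from h import *
for n,uv in [("top",[195.3,266.1]),("scene",[436.5,252.75])]:
    print(n,"knob",toz(n,uv,.0845).round(4)[0,:2])
e=toz("top",[[217.8,244.4],[214.4,295.6],[125.3,294.2]],.046); print(e.round(4))
d=e[0]-e[1];print("yaw x-axis",np.degrees(np.arctan2(d[1],d[0])), np.linalg.norm(d))
d=e[2]-e[1];print("yaw y",np.degrees(np.arctan2(d[1],d[0]))-90)
e=toz("top",[[123.1,301.9],[286.1,302.8]],.008);d=e[0]-e[1];print("base",e.round(4),np.degrees(np.arctan2(d[1],d[0]))-90)
e=toz("scene",[[345+35/4,195+400/4],[345+560/4,195+405/4]],.0);d=e[1]-e[0];print("base scene",e.round(4),np.degrees(np.arctan2(d[1],d[0]))-90)
# cap top rim
import itertools
for n in ["top","scene"]:
    ctrl.camera(n); m=ctrl.silhouettes("cap",n)[0]["mask"]
    ks=ctrl.silhouettes("knob",n)
    print(n,[ (k["score"],k["bbox"]) for k in ks[:2]])
```

```text
top knob [0.5477 0.1901]
scene knob [0.5486 0.1932]
[[0.5979 0.1491 0.046 ]
 [0.489  0.1622 0.046 ]
 [0.5109 0.3461 0.046 ]]
yaw x-axis -6.839355258680322 0.10970305871486537
yaw y -6.783611467466358
base [[0.5008 0.3651 0.008 ]
 [0.4631 0.0165 0.008 ]] -6.184143785522878
base scene [[0.5867 0.0049 0.    ]
 [0.6179 0.3085 0.    ]] -5.863994511690109
top [(0.78, [185.4, 257.6, 205.2, 277.8])]
scene [(0.64, [429.2, 247.7, 443.2, 262.5]), (0.2, [459.2, 229.1, 505.3, 266.8])]
```

```bash
python3 -m pendant '[0.012,-0.056,0,0,0,9.5,0.06, 0.012,-0.056,0,0,0,9.5,0.06, 0.012,-0.056,0,0,0,9.5,0.06, 0.012,-0.056,0,0,0,9.5,0.06, 0.012,-0.056,0,0,0,9.5,0.06, 0.012,-0.056,0,0,0,9.5,0.06, 0.044,0.0,-0.005,0,0,10,0.06, 0.044,0.0,-0.005,0,0,10,0.06, 0.044,0.0,-0.005,0,0,10,0.06, 0.044,0.0,-0.005,0,0,10,0.06, 0.043,0.013,0,0,0,9,0.06, 0,0,0,0,0,0,0.06]'; python3 -c "
from h import *
st(); snap('wrist','w1')
for d in ctrl.silhouettes('knob','wrist')[:2]: print(d['score'],d['bbox'])
print(proj('wrist',[[.548,.1915,.0845],[.559,.291,.143]]))"
```

```text
time_s: 3.15
eef_pos: [0.5476, 0.2094, 0.2106]
eef_rot: [0.556, -0.556, -0.437, 0.437]
wrist_force: [-1.1, 0.2, -0.3]
opening: 0.702
t3.15 tcp [547.6 209.4 210.6] y [-0.001 -0.    -1.   ] jaw(z) [-0.972  0.237  0.001] yaw 166.32 F [-1.1  0.2 -0.3] open 0.702
0.75 [297.8, 189.6, 334.1, 229.5]
0.64 [211.1, 1.4, 382.4, 410.7]
[[307.87544794 215.23672327]
 [324.30299448 363.14088166]]
```

View pics/w1.png

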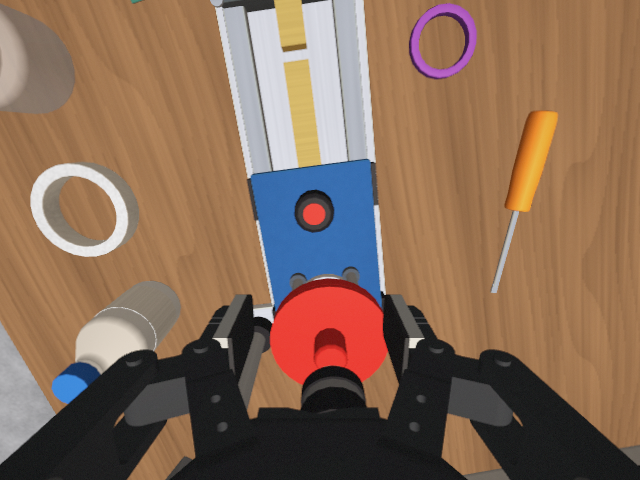

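The wrist view shows the knob's dot at (314,213), with the cap and microscope behind it. The jaws straddle the slide axis.

```bash
python3 -c "
from h import *
print(toz('wrist',[[314,213]],.0845).round(4))
e=toz('wrist',[[253,174],[370,160]],.046);print(e.round(4));d=e[0]-e[1];print(np.degrees(np.arctan2(d[1],d[0])))
e=toz('wrist',[[370,160],[382,270]],.046);d=e[1]-e[0];print(np.degrees(np.arctan2(d[1],d[0]))-90)
"
```

```text
[[0.5427 0.1909 0.0845]]
[[0.59   0.151  0.046 ]
 [0.4847 0.164  0.046 ]]
-7.03634176962353
-4.651913149114577
```

```bash
python3 -m pendant '[-0.002,-0.019,0,0,0,3.5,0.06, 0,0,-0.04,0,0,0,0.06, 0,0,-0.04,0,0,0,0.06, 0,0,0,0,0,0,0.06]'; python3 -c "
from h import *
st(); snap('wrist','w2')
for d in ctrl.silhouettes('knob','wrist')[:2]: print(d['score'],d['bbox'])
print(proj('wrist',[[.545,.191,.0845]]))"
```

```text
time_s: 3.75
eef_pos: [0.54, 0.19, 0.129]
eef_rot: [0.544, -0.541, -0.451, 0.455]
wrist_force: [-0.7, -0.4, 0.6]
opening: 0.703
t3.75 tcp [540. 190. 129.] y [-0.007 -0.001 -1.   ] jaw(z) [-0.984  0.178  0.007] yaw 169.76 F [-0.7 -0.4  0.6] open 0.703
0.96 [281.2, 236.6, 335.4, 297.6]
[[313.96410308 270.86928106]]
```

View pics/w2.png

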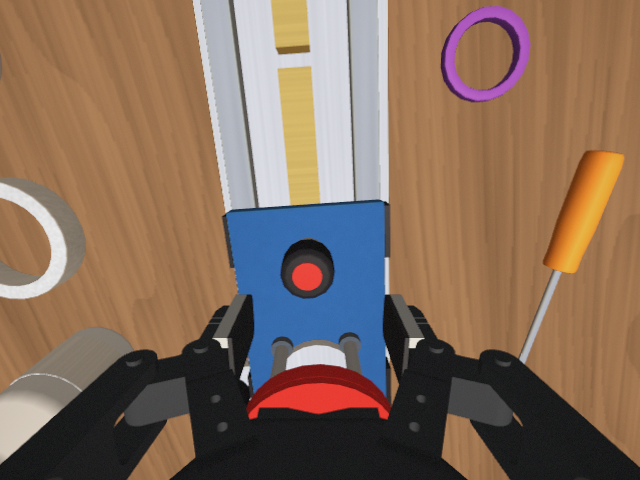

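```bash
python3 -m pendant '[0,0,0,0,0,0,0.06, 0,0,0,0,0,0,0.06]'; python3 -c "
from h import *
st(); a=snap('wrist','w3')
for d in ctrl.silhouettes('knob','wrist')[:2]: print(d['score'],d['bbox'])
m=(a[:,:,0]>180)&(a[:,:,1]<90)&(a[:,:,2]<90); n,l,s,c=cv2.connectedComponentsWithStats(m.astype(np.uint8)); print([(s[i].tolist(),c[i].round(1)) for i in range(1,n) if s[i][4]>100])
for i in range(1,n):
  if s[i][4]>100: print(toz('wrist',c[i],.0845).round(4))
"
```

```text
time_s: 4.1
eef_pos: [0.5446, 0.1906, 0.1334]
eef_rot: [-0.542, 0.543, 0.454, -0.453]
wrist_force: [-0.3, -0.5, -0.3]
opening: 0.7
t4.10 tcp [544.6 190.6 133.4] y [ 0.003  0.    -1.   ] jaw(z) [-0.984  0.177 -0.003] yaw 169.79 F [-0.3 -0.5 -0.3] open 0.7
0.72 [291.7, 235.1, 343.3, 295.1]
[([301, 258, 29, 27, 623], array([314.8, 271. ])), ([251, 375, 141, 44, 3479], array([326.4, 395.3]))]
[[0.5451 0.191  0.0845]]
[[0.5539 0.2845 0.0845]]
```

```bash
python3 -m pendant '[0,0,-0.025,0,0,0,0.06, 0,0,-0.025,0,0,0,0.06, 0,0,-0.02,0,0,0,0.06, 0,0,0,0,0,0,0.06, 0,0,0,0,0,0,0.03, 0,0,0,0,0,0,0.02, 0,0,0,0,0,0,0.02, 0,0,0,0,0,0,0.02]'; python3 -c "
from h import *
st(); a=snap('wrist','w4')"
```

```text
time_s: 5.2
eef_pos: [0.5464, 0.1904, 0.0636]
eef_rot: [-0.541, 0.544, 0.455, -0.452]
wrist_force: [5.2, -0.1, -0.6]
opening: 0.368
t5.20 tcp [546.4 190.4  63.6] y [ 0.006  0.    -1.   ] jaw(z) [-0.984  0.178 -0.006] yaw 169.77 F [ 5.2 -0.1 -0.6] open 0.368
```

View pics/w4.png

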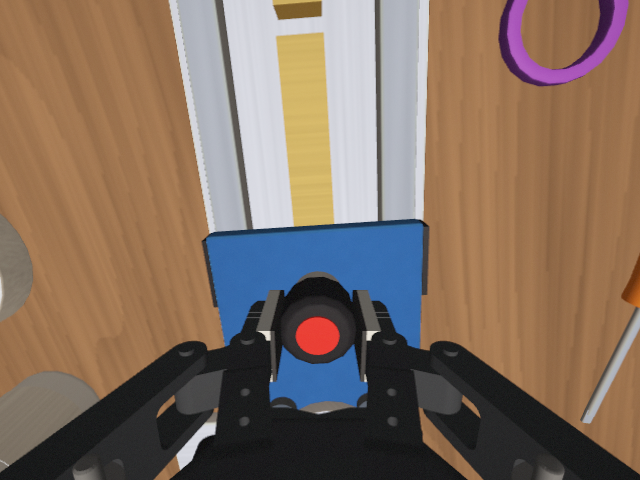

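```bash
python3 -m pendant '[0.001,0,0.006,0,0,0,0.02, 0,0,0.006,0,0,0,0.02, 0,0,0.004,0,0,0,0.02, 0,0,0,0,0,0,0.02, -0.001,-0.01,0,0,0,0,0.02, -0.002,-0.02,0,0,0,0,0.02, -0.002,-0.02,0,0,0,0,0.02, 0,0,0,0,0,0,0.02]'; python3 -c "
from h import *
st()"
```

```text
time_s: 6.25
eef_pos: [0.5408, 0.1389, 0.078]
eef_rot: [-0.542, 0.544, 0.454, -0.453]
wrist_force: [4.4, -1.1, -8.3]
opening: 0.37
t6.25 tcp [540.8 138.9  78. ] y [ 0.003 -0.001 -1.   ] jaw(z) [-0.984  0.179 -0.003] yaw 169.71 F [ 4.4 -1.1 -8.3] open 0.37
```

```bash
python3 -m pendant '[-0.002,-0.02,0,0,0,0,0.02, -0.002,-0.02,0,0,0,0,0.02, -0.002,-0.02,0,0,0,0,0.02, -0.002,-0.016,0,0,0,0,0.02, 0,0,0,0,0,0,0.02, 0,0,-0.005,0,0,0,0.02, 0,0,-0.005,0,0,0,0.02, 0,0,0,0,0,0,0.02]'; python3 -c "
from h import *
st()"
```

```text
time_s: 7.25
eef_pos: [0.5323, 0.0627, 0.0672]
eef_rot: [-0.541, 0.544, 0.453, -0.454]
wrist_force: [5.8, -9.6, -12.6]
opening: 0.373
t7.25 tcp [532.3  62.7  67.2] y [ 0.002 -0.003 -1.   ] jaw(z) [-0.984  0.177 -0.002] yaw 169.81 F [  5.8  -9.6 -12.6] open 0.373
```

```bash
python3 -m pendant '[0,-0.0015,-0.002,0,0,0,0.02, 0,0,-0.002,0,0,0,0.02, 0,0,0,0,0,0,0.02]'; python3 -c "
from h import *
st()"
```

```text
time_s: 7.62
eef_pos: [0.5324, 0.0623, 0.0638]
eef_rot: [-0.542, 0.543, 0.454, -0.453]
wrist_force: [3.9, -5.4, -5.6]
opening: 0.37
t7.62 tcp [532.4  62.3  63.8] y [ 0.002 -0.001 -1.   ] jaw(z) [-0.984  0.177 -0.002] yaw 169.81 F [ 3.9 -5.4 -5.6] open 0.37
```

```bash
python3 -m pendant '[0,0,0,0,0,0,0.06, 0,0,0,0,0,0,0.06, 0,0,0.04,0,0,0,0.06, 0,0,0.05,0,0,-10,0.06, 0,0,0.05,0,0,-10,0.06, 0.002,0.02,0,0,0,-10.5,0.05, 0.002,0.02,0,0,0,-10.5,0.05, 0.002,0.02,0,0,0,-10.5,0.05, 0.002,0.02,0,0,0,-10.5,0.05, 0.002,0.019,0,0,0,-10.5,0.05, 0,0,0,0,0,-10.5,0.05, 0,0,0,0,0,-3,0.05]'; python3 -m pendant '[0,0,0,0,0,0,0.05, 0,0,0,0,0,0,0.05]'; python3 -c "
from h import *
st(); snap('wrist','w5'); snap('top','t5'); 
print(toz('wrist',[[0,0]],.1)[0])
d=ctrl.silhouettes('carriage','top')[0];print(d['score'],d['bbox'])
"
```

```text
time_s: 9.12
eef_pos: [0.5411, 0.1628, 0.2036]
eef_rot: [0.706, -0.706, 0.039, -0.039]
wrist_force: [-0.8, 0.3, 0.7]
opening: 0.588
time_s: 9.38
eef_pos: [0.5414, 0.1621, 0.2036]
eef_rot: [0.706, -0.706, 0.038, -0.038]
wrist_force: [-0.4, -0.3, -0.5]
opening: 0.587
t9.38 tcp [541.4 162.1 203.6] y [-0.  0. -1.] jaw(z) [0.107 0.994 0.   ] yaw 83.87 F [-0.4 -0.3 -0.5] open 0.587
[ 0.36207844 -0.01894625  0.1       ]
0.95 [194.7, 246.6, 278.0, 298.6]
```

View pics/w5.png

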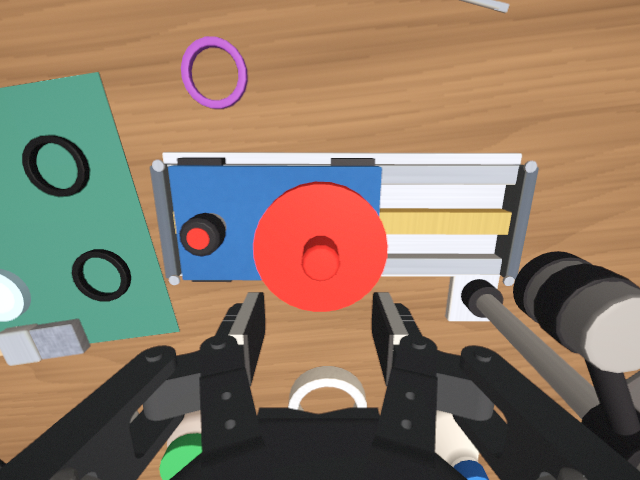

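View pics/t5.png

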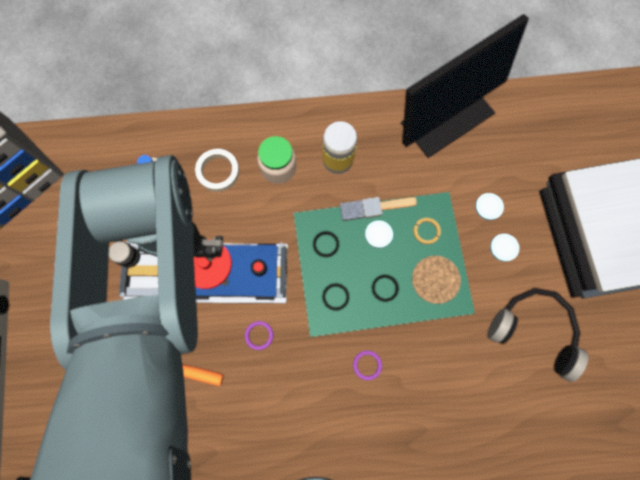

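```bash
python3 -c "
from h import *
a=snap('scene','s5'); print(ctrl.get_obs()['q'].round(3))
cv2.imwrite('pics/s5c.png',cv2.resize(a[0:330,330:640,::-1],None,fx=1.8,fy=1.8))
w=ctrl.camera('wrist')
for d in ctrl.silhouettes('cap','wrist')[:1]:
  print(d['score'],d['bbox'],circ('wrist',d['mask'],.117))
print(toz('wrist',[[321,263]],.143).round(4),toz('wrist',[[198,238]],.0845).round(4))
"
```

```text
[ 0.081  0.185  1.66   0.     1.297 -1.382]
0.86 [254.2, 181.0, 387.7, 310.7] (array([0.54175162, 0.16301005]), np.float64(0.09820922758854728))
[[0.5415 0.1632 0.143 ]] [[0.5315 0.0638 0.0845]]
```

View pics/s5c.png

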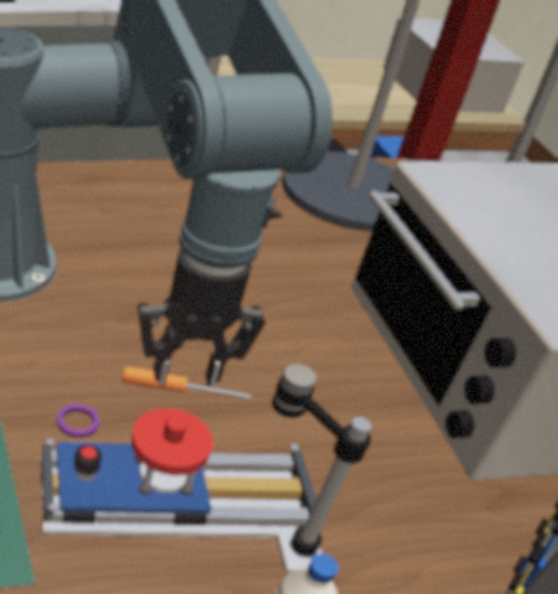

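The wrist view puts the cap's centre at (0.5417,0.163), and the TCP is right over it. The scene view shows the wrist well clear of the microscope. I'll grip the cap knob.

```bash
python3 -m pendant '[0,0.001,-0.03,0,0,0,0.05, 0,0,-0.03,0,0,0,0.05, 0,0,-0.0225,0,0,0,0.05, 0,0,0,0,0,0,0.05, 0,0,0,0,0,0,0.01, 0,0,0,0,0,0,0.01, 0,0,0,0,0,0,0.01, 0,0,0,0,0,0,0.01]'; python3 -c "
from h import *
st()"
```

```text
time_s: 10.68
eef_pos: [0.5426, 0.1631, 0.1226]
eef_rot: [0.706, -0.706, 0.037, -0.039]
wrist_force: [0.0, 0.7, 6.5]
opening: 0.274
t10.68 tcp [542.6 163.1 122.6] y [ 0.003  0.    -1.   ] jaw(z) [0.108 0.994 0.001] yaw 83.8 F [0.  0.7 6.5] open 0.274
```

```bash
python3 -m pendant '[0,0,0.025,0,0,0,0.01, 0,0,0.03,0,0,0,0.01, -0.006,-0.04,0.01,0,0,0,0.01, -0.006,-0.055,0,0,0,0,0.01, -0.006,-0.055,0,0,0,0,0.01, -0.006,-0.055,0,0,0,0,0.01, -0.006,-0.055,0,0,0,0,0.01, -0.006,-0.055,0,0,0,0,0.01, -0.006,-0.055,0,0,0,0,0.01, -0.006,-0.05,0,0,0,0,0.01, 0,0,0,0,0,0,0.01, 0,0,0,0,0,0,0.01]'; python3 -c "
from h import *
st();snap('wrist','w6'); 
for d in ctrl.silhouettes('pad','wrist')[:2]: print(d['score'],d['bbox'],circ('wrist',d['mask'],.006))
for n in ['scene','top']:
  snap(n,n+'6')
"
```

```text
time_s: 12.18
eef_pos: [0.4932, -0.2566, 0.1857]
eef_rot: [0.706, -0.706, 0.039, -0.038]
wrist_force: [-0.4, 0.4, -0.5]
opening: 0.278
t12.18 tcp [ 493.2 -256.6  185.7] y [-0.001  0.001 -1.   ] jaw(z) [0.109 0.994 0.001] yaw 83.75 F [-0.4  0.4 -0.5] open 0.278
0.84 [204.1, 161.6, 308.5, 257.1] (array([ 0.47027382, -0.31951232]), np.float64(0.08882649990565576))
```

View pics/w6.png

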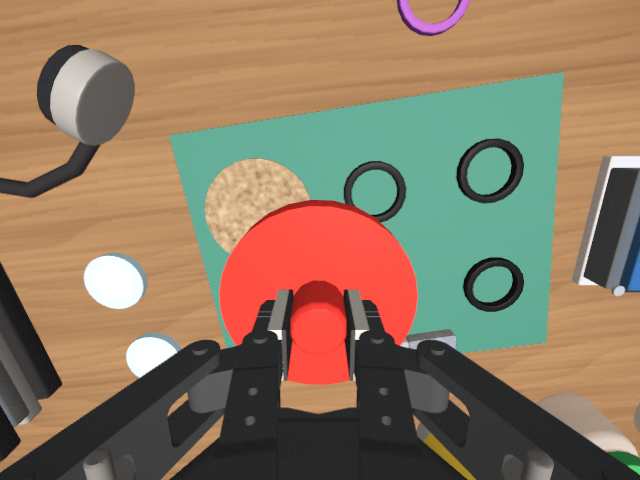

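View pics/scene6.png

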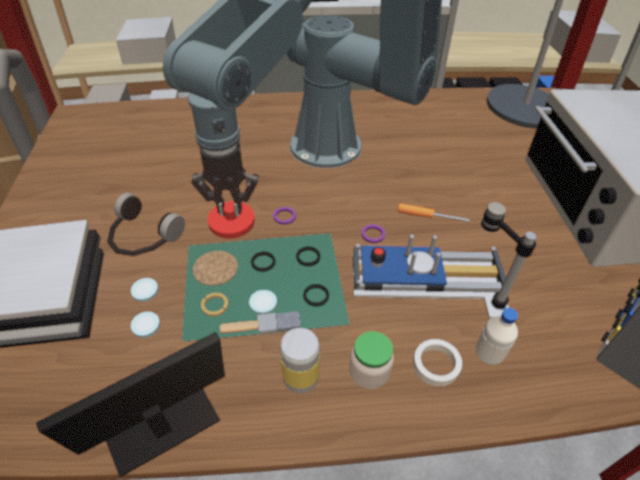

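```bash
cat >> h.py <<'E'
from scipy.optimize import least_squares
def fitR(P,Rr,c0):
    f=lambda c: np.hypot(*(P-c).T)-Rr
    r=least_squares(f,c0,loss="soft_l1",f_scale=.001); return r.x,np.sqrt(np.mean(r.fun**2))
E
python3 -c "
from h import *
a=ctrl.camera('wrist');d=ctrl.silhouettes('pad','wrist')[0]
c,_=cv2.findContours(d['mask'].astype(np.uint8),cv2.RETR_EXTERNAL,cv2.CHAIN_APPROX_NONE);c=max(c,key=cv2.contourArea)[:,0]
# drop points near red cap
red=(a[:,:,0]>150)&(a[:,:,1]<90);red=cv2.dilate(red.astype(np.uint8),np.ones((11,11)))
c=c[red[c[:,1],c[:,0]]==0];print(len(c))
P=toz('wrist',c,.006)[:,:2];print(fitR(P,.053,[.483,-.314]))
for n in ['top','scene']:
  ctrl.camera(n)
  d=ctrl.silhouettes('pad',n)[0];print(n,circ(n,d['mask'],.006),d['score'])
print('seat scene',toz('scene',[[420,263]],.054))
"
```

```text
176
(array([ 0.48055223, -0.31505515]), np.float64(0.0005132222398965917))
top (array([ 0.48002845, -0.3533485 ]), np.float64(0.03379498321161574)) 0.48
scene (array([ 0.4835173, -0.3140233]), np.float64(0.10621828347476785)) 0.91
seat scene [[0.54976434 0.15988912 0.054     ]]
```

```bash
python3 -m pendant '[-0.0055,-0.029,0,0,0,0,0.01, -0.0055,-0.029,-0.02,0,0,0,0.01, 0,0,-0.035,0,0,0,0.01, 0,0,-0.035,0,0,0,0.01, 0,0,-0.03,0,0,0,0.01, 0,0,-0.02,0,0,0,0.01, 0,0,-0.012,0,0,0,0.01, 0,0,0,0,0,0,0.01, 0,0,0,0,0,0,0.01]'; python3 -c "
from h import *
st()"
```

```text
time_s: 13.8
eef_pos: [0.4833, -0.3157, 0.0352]
eef_rot: [-0.706, 0.707, -0.038, 0.039]
wrist_force: [-0.3, -0.2, -0.9]
opening: 0.276
t13.80 tcp [ 483.3 -315.7   35.2] y [ 0.001 -0.001 -1.   ] jaw(z) [ 0.108  0.994 -0.001] yaw 83.8 F [-0.3 -0.2 -0.9] open 0.276
```

```bash
python3 -m pendant '[-0.001,0.0005,-0.004,0,0,0,0.01, 0,0,-0.003,0,0,0,0.01, 0,0,0,0,0,0,0.01]'; python3 -c "
from h import *
st()"
```

```text
time_s: 14.18
eef_pos: [0.4819, -0.3149, 0.0285]
eef_rot: [-0.706, 0.706, -0.038, 0.038]
wrist_force: [-3.3, 2.3, 9.4]
opening: 0.277
t14.18 tcp [ 481.9 -314.9   28.5] y [ 0.    -0.001 -1.   ] jaw(z) [ 0.108  0.994 -0.001] yaw 83.8 F [-3.3  2.3  9.4] open 0.277
```

```bash
python3 -m pendant '[0,0,0,0,0,0,0.05, 0,0,0,0,0,0,0.05, 0,0,0.04,0,0,0,0.06, 0,0,0.04,0,0,0,0.085, -0.003,0.057,0,0,0,0,0.085, -0.003,0.057,0,0,0,0,0.085, 0,0,-0.03,0,0,0,0.085, 0,0,0,0,0,0,0.085, 0,0,0,0,0,0,0.085]'
cat > look.py <<'E'
import sys
from h import *
t,z,f=sys.argv[1],float(sys.argv[2]),sys.argv[3]
o=st(); snap("wrist",f)
for d in ctrl.silhouettes(t,"wrist"):
    if d["score"]<.3: continue
    c,D=circ("wrist",d["mask"],z); print(t,round(d["score"],2),np.round(d["bbox"]),"centre",np.round(c*1e3,1),"D",round(D*1e3,1),"minus tcp",np.round((c-o["eef_pos"][:2])*1e3,1))
E
python3 look.py spacer_1 .012 w7
```

```text
time_s: 15.3
eef_pos: [0.476, -0.2013, 0.0777]
eef_rot: [-0.706, 0.706, -0.038, 0.039]
wrist_force: [0.7, 0.0, 0.7]
opening: 0.993
t15.30 tcp [ 476.  -201.3   77.7] y [ 0. -0. -1.] jaw(z) [ 0.109  0.994 -0.   ] yaw 83.76 F [0.7 0.  0.7] open 0.993
spacer_1 0.76 [438. 176. 532. 269.] centre [462.6 -93.5] D 60.0 minus tcp [-13.4 107.8]
spacer_1 0.66 [350.   0. 440.  28.] centre [ 330.3 -146.7] D 33.5 minus tcp [-145.7   54.6]
spacer_1 0.62 [273. 207. 364. 298.] centre [ 470.8 -200.8] D 58.9 minus tcp [-5.1  0.4]
spacer_1 0.59 [474. 338. 533. 378.] centre [568.4 -78.8] D 38.6 minus tcp [ 92.4 122.5]
```

View pics/w7.png

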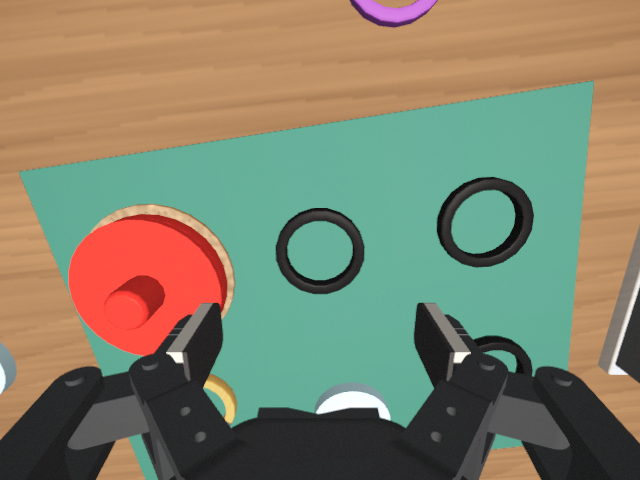

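Spacer A sits between the jaws at (320,251). The cap sits on the pad at left. I'll grasp spacer A.

```bash
python3 -m pendant '[-0.003,0.0005,-0.03,0,0,0,0.085, 0,0,-0.03,0,0,0,0.085, 0,0,-0.014,0,0,0,0.085, 0,0,0,0,0,0,0.085, 0,0,0,0,0,0,0.05, 0,0,0,0,0,0,0.04, 0,0,0,0,0,0,0.04, 0,0,0,0,0,0,0.04]'; python3 look.py spacer_1 .012 w8
```

```text
time_s: 16.4
eef_pos: [0.4736, -0.2009, 0.0051]
eef_rot: [-0.706, 0.707, -0.037, 0.039]
wrist_force: [-2.7, -0.1, 8.8]
opening: 0.65
t16.40 tcp [ 473.6 -200.9    5.1] y [ 0.002 -0.002 -1.   ] jaw(z) [ 0.108  0.994 -0.001] yaw 83.81 F [-2.7 -0.1  8.8] open 0.65
spacer_1 0.98 [253. 245. 382. 370.] centre [ 469.6 -201.1] D 58.9 minus tcp [-4.  -0.2]
spacer_1 0.82 [486. 203. 635. 331.] centre [461.4 -94.5] D 60.4 minus tcp [-12.2 106.4]
```

View pics/w8.png

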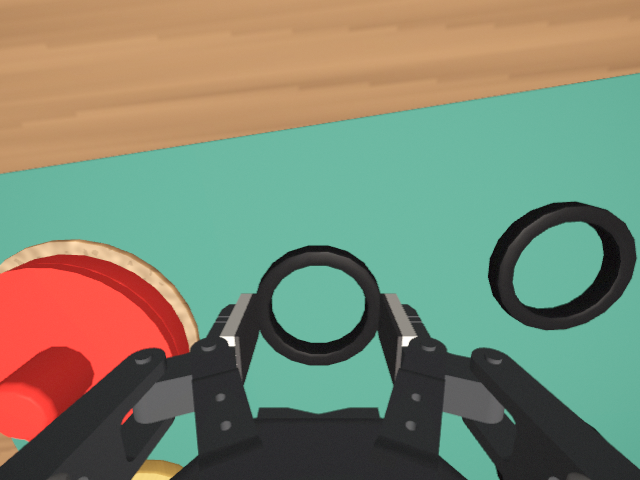

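```bash
python3 -m pendant '[0,0,0.02,0,0,0,0.04, 0,0,0.05,0,0,0,0.04, 0,0.02,0.05,0,0,0,0.04, 0.010,0.05,0.05,0,0,0,0.04, 0.012,0.058,0,0,0,0,0.04, 0.012,0.058,0,0,0,0,0.04, 0.012,0.058,0,0,0,0,0.04, 0.012,0.058,0,0,0,0,0.04, 0.012,0.058,0,0,0,0,0.04, 0,0,0,0,0,0,0.04, 0,0,0,0,0,0,0.04]'; python3 look.py spacer_1 .18 w9;  python3 -c "
from h import *
e=ctrl.get_obs()['eef_pos']
for d in ctrl.silhouettes('spacer_1','wrist')[:3]: print(d['score'],d['bbox'],(circ('wrist',d['mask'],e[2]+.007)[0]-e[:2])*1e3)"
```

```text
time_s: 17.88
eef_pos: [0.5412, 0.1537, 0.1673]
eef_rot: [-0.706, 0.706, -0.038, 0.038]
wrist_force: [-0.7, 0.2, -0.0]
opening: 0.65
t17.88 tcp [541.2 153.7 167.3] y [ 0.    -0.001 -1.   ] jaw(z) [ 0.107  0.994 -0.   ] yaw 83.85 F [-0.7  0.2 -0. ] open 0.65
spacer_1 0.96 [255. 247. 381. 367.] centre [534.  152.7] D 56.3 minus tcp [-7.3 -0.9]
spacer_1 0.78 [  2. 133.  73. 207.] centre [463.7  52.9] D 26.5 minus tcp [ -77.5 -100.8]
spacer_1 0.64 [170.  22. 251. 105.] centre [435.8 126. ] D 25.4 minus tcp [-105.4  -27.7]
0.96 [255.1, 247.0, 381.1, 367.4] [-4.18868904 -0.37729004]
0.78 [1.8, 132.8, 72.8, 207.2] [ -77.65824991 -104.70112761]
0.64 [170.5, 21.7, 250.9, 104.7] [-106.76180595  -28.27783349]
```

View pics/w9.png

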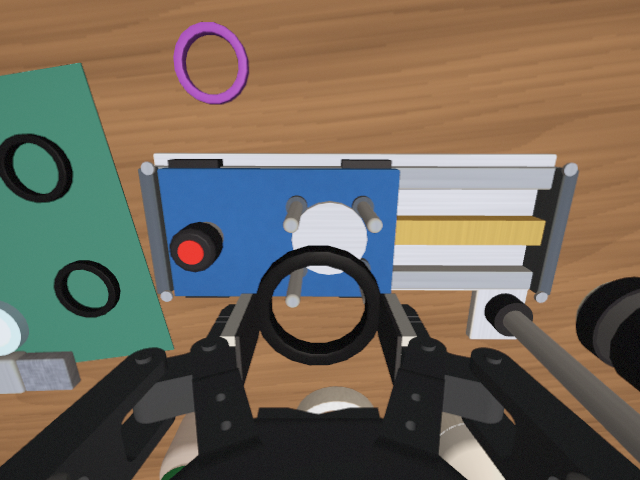

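```bash
python3 -c "
from h import *
a=ctrl.camera('wrist')
cv2.imwrite('pics/w9c.png',cv2.resize(a[180:330,230:440,::-1],None,fx=3.8,fy=3.8,interpolation=cv2.INTER_CUBIC))
P=toz('wrist',[[290,224],[376,224],[292,300]],.110)[:,:2];print(P.round(4),(P[1]+P[2])/2, np.linalg.norm(P[0]-P[1]),np.linalg.norm(P[0]-P[2]))
K=toz('wrist',[[190,252]],.0845)[0,:2];print(K,K+.1*np.array([.109,.994]))
"
```

```text
[[0.5124 0.1375]
 [0.5182 0.1901]
 [0.564  0.1319]] [0.54108833 0.16102092] 0.0528889338592324 0.05182353854870797
[0.53129645 0.06114705] [0.54219645 0.16054705]
```

View pics/w9c.png

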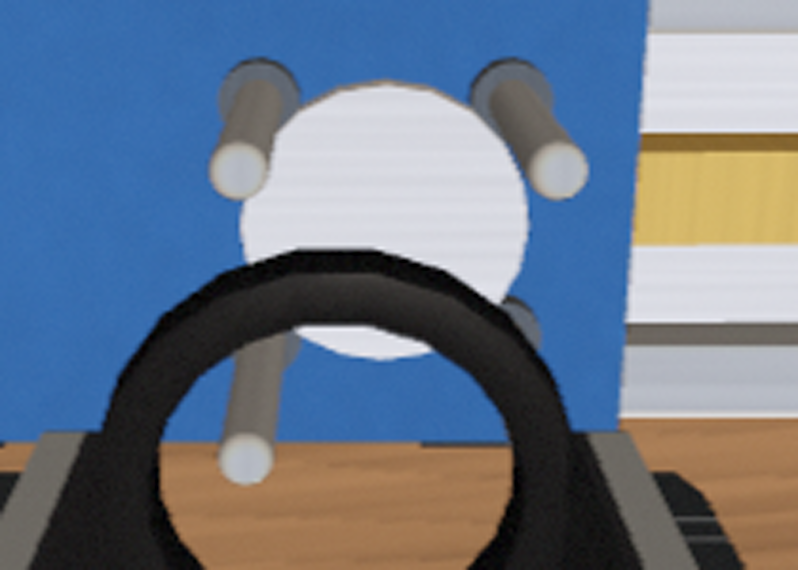

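```bash
python3 -c "
from h import *
P=toz('wrist',[[292.9,224.7],[376.8,224.7],[294.7,300.5]],.1115)[:,:2];print((P[1]+P[2])/2, np.linalg.norm(P[0]-P[1]),np.linalg.norm(P[0]-P[2]), P[1]-P[0])
c=np.array([[242,225],[528,220],[385,82],[380,358]])/3.8+[230,180]
S=toz('wrist',c,.054)[:,:2];print((S[0]+S[1])/2,(S[2]+S[3])/2, np.linalg.norm(S[0]-S[1]),np.linalg.norm(S[2]-S[3]))
"
```

```text
[0.54102995 0.16210273] 0.05124157573615118 0.051356750356500905 [0.0055859 0.0509362]
[0.54160674 0.1623503 ] [0.54203466 0.16178319] 0.06012421270713551 0.060614065663456854
```

```bash
python3 -m pendant '[0.0044,0.0086,0,0,0,0,0.04, 0,0,-0.03,0,0,0,0.04, 0,0,-0.02,0,0,0,0.04, 0,0,-0.015,0,0,0,0.04, 0,0,0,0,0,0,0.04, 0,0,0,0,0,0,0.04]'; python3 look.py spacer_1 .109 w10
```

```text
time_s: 18.82
eef_pos: [0.5464, 0.1623, 0.1026]
eef_rot: [0.706, -0.706, 0.038, -0.039]
wrist_force: [0.6, -0.6, -0.1]
opening: 0.648
t18.82 tcp [546.4 162.3 102.6] y [ 0.001  0.    -1.   ] jaw(z) [0.108 0.994 0.   ] yaw 83.78 F [ 0.6 -0.6 -0.1] open 0.648
spacer_1 0.93 [  4. 283.  62. 356.] centre [533.9  27.6] D 30.3 minus tcp [ -12.5 -134.7]
spacer_1 0.7 [102. 241. 180. 313.] centre [518.9  84.8] D 32.6 minus tcp [-27.6 -77.5]
spacer_1 0.67 [256. 247. 381. 371.] centre [542.9 162.1] D 58.7 minus tcp [-3.6 -0.2]
spacer_1 0.63 [111.   1. 216.  89.] centre [429.5 119.3] D 29.9 minus tcp [-116.9  -43.1]
```

View pics/w10.png

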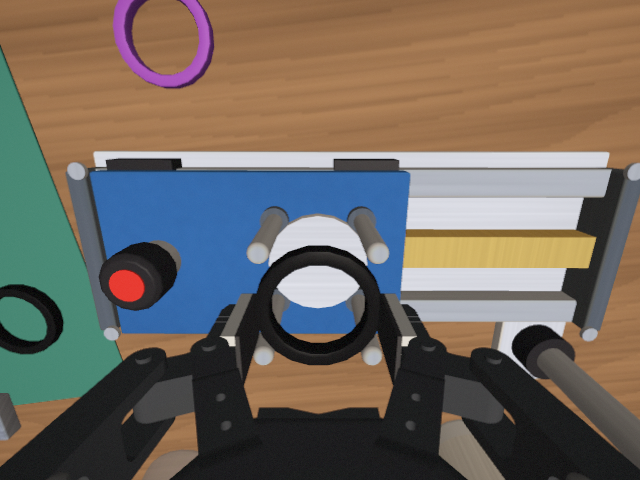

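```bash
python3 -m pendant '[0,0,-0.02,0,0,0,0.04, 0,0,-0.015,0,0,0,0.04, 0,0,-0.008,0,0,0,0.04, 0,0,-0.002,0,0,0,0.04, 0,0,0,0,0,0,0.04, 0,0,0,0,0,0,0.04]'; python3 -c "
from h import *
st()"
```

```text
time_s: 19.68
eef_pos: [0.5458, 0.1623, 0.0573]
eef_rot: [-0.706, 0.706, -0.038, 0.038]
wrist_force: [-3.2, -0.9, 4.6]
opening: 0.65
t19.68 tcp [545.8 162.3  57.3] y [ 0. -0. -1.] jaw(z) [ 0.108  0.994 -0.   ] yaw 83.8 F [-3.2 -0.9  4.6] open 0.65
```

```bash
python3 -m pendant '[0,0,0,0,0,0,0.07, 0,0,0,0,0,0,0.085, 0,0,0.02,0,0,0,0.085, 0,0,0.05,0,0,0,0.085, -0.010,-0.03,0.01,0,0,0,0.085, -0.0145,-0.045,0,0,0,0,0.085, -0.0145,-0.045,0,0,0,0,0.085, -0.0145,-0.045,0,0,0,0,0.085, -0.0145,-0.045,-0.02,0,0,0,0.085, -0.0143,-0.0453,-0.04,0,0,0,0.085, 0,0,0,0,0,0,0.085, 0,0,0,0,0,0,0.085]'; python3 look.py spacer_1 .012 w11
```

```text
time_s: 21.18
eef_pos: [0.4638, -0.0931, 0.0771]
eef_rot: [0.706, -0.706, 0.039, -0.039]
wrist_force: [-0.4, 0.4, 0.2]
opening: 0.998
t21.18 tcp [463.8 -93.1  77.1] y [ 0.  0. -1.] jaw(z) [0.109 0.994 0.   ] yaw 83.73 F [-0.4  0.4  0.2] open 0.998
spacer_1 0.81 [536.  72. 640. 177.] centre [398.4  74.6] D 59.2 minus tcp [-65.4 167.6]
spacer_1 0.73 [148.   0. 256.  75.] centre [ 319.3 -140.5] D 50.1 minus tcp [-144.5  -47.5]
spacer_1 0.58 [278. 214. 367. 302.] centre [463.2 -90.6] D 59.0 minus tcp [-0.6  2.5]
spacer_1 0.5 [  0. 126. 430. 480.] centre [ 494.5 -166.1] D 255.9 minus tcp [ 30.8 -73. ]
```

View pics/w11.png

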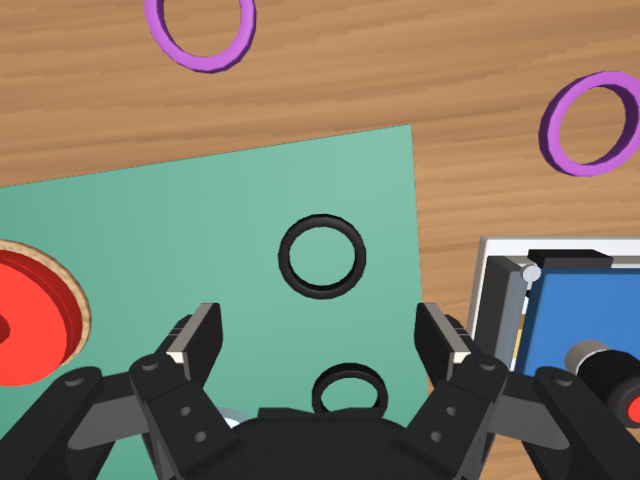

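```bash
python3 -m pendant '[0,0.0025,-0.03,0,0,0,0.085, 0,0,-0.03,0,0,0,0.085, 0,0,-0.010,0,0,0,0.085, 0,0,0,0,0,0,0.085, 0,0,0,0,0,0,0.05, 0,0,0,0,0,0,0.04, 0,0,0,0,0,0,0.04, 0,0,0,0,0,0,0.04]'; python3 look.py spacer_1 .012 w12
```

```text
time_s: 22.28
eef_pos: [0.4662, -0.0915, 0.0098]
eef_rot: [-0.705, 0.707, -0.036, 0.04]
wrist_force: [-3.2, 2.6, 18.1]
opening: 0.472
t22.27 tcp [466.2 -91.5   9.8] y [ 0.005 -0.002 -1.   ] jaw(z) [ 0.108  0.994 -0.001] yaw 83.78 F [-3.2  2.6 18.1] open 0.472
spacer_1 0.89 [ 80.   0. 208.  35.] centre [ 332.1 -140.1] D 32.1 minus tcp [-134.1  -48.6]
spacer_1 0.85 [258. 238. 384. 360.] centre [456.9 -90. ] D 47.8 minus tcp [-9.3  1.5]
spacer_1 0.49 [631. 118. 640. 155.] centre [401.2  46. ] D 12.1 minus tcp [-65.  137.5]
```

View pics/w12.png

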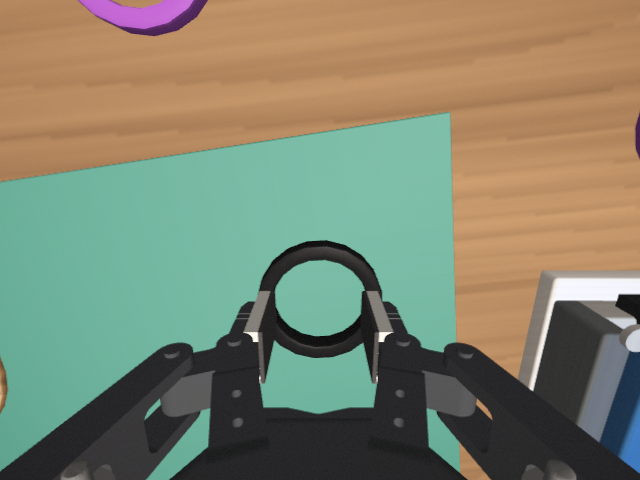

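The pads closed over the top of spacer B because they were too high. I'll reopen, go lower and regrip.

```bash
python3 -m pendant '[0,0,0.01,0,0,0,0.085, 0,0,0,0,0,0,0.085, 0,0,0,0,0,0,0.085, 0,0,-0.010,0,0,0,0.085, 0,0,-0.006,0,0,0,0.085, 0,0,0,0,0,0,0.085, 0,0,0,0,0,0,0.05, 0,0,0,0,0,0,0.04, 0,0,0,0,0,0,0.04, 0,0,0,0,0,0,0.04]'; python3 look.py spacer_1 .012 w13
```

```text
time_s: 23.62
eef_pos: [0.4636, -0.0906, 0.0015]
eef_rot: [-0.706, 0.706, -0.038, 0.038]
wrist_force: [-2.0, -0.1, 4.3]
opening: 0.661
t23.62 tcp [463.6 -90.6   1.5] y [ 0. -0. -1.] jaw(z) [ 0.108  0.994 -0.   ] yaw 83.8 F [-2.  -0.1  4.3] open 0.661
spacer_1 0.78 [ 64.   0. 201.  40.] centre [ 332.1 -140. ] D 32.1 minus tcp [-131.5  -49.4]
spacer_1 0.64 [254. 251. 382. 377.] centre [461.5 -91. ] D 59.3 minus tcp [-2.2 -0.4]
```

```bash
python3 -m pendant '[0,0,0.03,0,0,0,0.04, 0,0,0.05,0,0,0,0.04, 0.010,0.03,0.05,0,0,0,0.04, 0.0145,0.045,0.01,0,0,0,0.04, 0.0145,0.045,0,0,0,0,0.04, 0.0145,0.045,0,0,0,0,0.04, 0.0145,0.045,0,0,0,0,0.04, 0.0124,0.0431,0,0,0,0,0.04, 0,0,0,0,0,0,0.04, 0,0,0,0,0,0,0.04]'; python3 look.py spacer_1 .152 w14
```

```text
time_s: 24.98
eef_pos: [0.5435, 0.1624, 0.1407]
eef_rot: [-0.706, 0.706, -0.038, 0.038]
wrist_force: [0.6, -0.6, -0.7]
opening: 0.663
t24.98 tcp [543.5 162.4 140.7] y [-0.001 -0.    -1.   ] jaw(z) [ 0.107  0.994 -0.001] yaw 83.83 F [ 0.6 -0.6 -0.7] open 0.663
spacer_1 0.95 [276. 212. 360. 296.] centre [510.9 164.7] D 30.8 minus tcp [-32.6   2.3]
spacer_1 0.78 [ 22. 269.  94. 333.] centre [521.1  50. ] D 29.9 minus tcp [ -22.4 -112.5]
spacer_1 0.62 [254. 252. 380. 376.] centre [540.9 161.3] D 58.7 minus tcp [-2.6 -1.1]
spacer_1 0.55 [145.  10. 233.  99.] centre [434.  127.4] D 28.3 minus tcp [-109.5  -35.1]
```

View pics/w14.png

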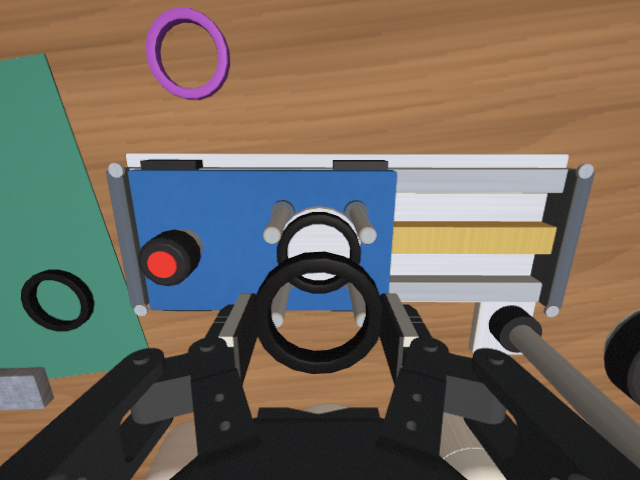

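```bash
python3 -m pendant '[0.0005,0.0003,-0.02,0,0,0,0.04, 0,0,-0.02,0,0,0,0.04, 0,0,-0.01,0,0,0,0.04, 0,0,0,0,0,0,0.04]'; python3 -m pendant '[0,0,-0.015,0,0,0,0.04, 0,0,-0.009,0,0,0,0.04, 0,0,-0.004,0,0,0,0.04, 0,0,0,0,0,0,0.04, 0,0,0,0,0,0,0.04]'
```

```text
time_s: 25.58
eef_pos: [0.5438, 0.1622, 0.0903]
eef_rot: [-0.706, 0.706, -0.039, 0.038]
wrist_force: [0.1, 0.3, -0.6]
opening: 0.662
time_s: 26.2
eef_pos: [0.5443, 0.163, 0.0632]
eef_rot: [-0.706, 0.706, -0.038, 0.038]
wrist_force: [-4.1, -0.4, 4.2]
opening: 0.663
```

```bash
python3 -m pendant '[0,0,0,0,0,0,0.07, 0,0,0,0,0,0,0.085, 0,0,0.02,0,0,0,0.085, 0,0,0.05,0,0,0,0.085, 0.003,-0.025,0.01,0,0,0,0.085, 0.007,-0.045,0,0,0,0,0.085, 0.007,-0.045,0,0,0,0,0.085, 0.007,-0.045,0,0,0,0,0.085, 0.007,-0.045,-0.025,0,0,0,0.085, 0.0067,-0.040,-0.04,0,0,0,0.085, 0,0,0,0,0,0,0.085, 0,0,0,0,0,0,0.085]'; python3 look.py spacer_1 .012 w15
```

```text
time_s: 27.7
eef_pos: [0.5821, -0.0819, 0.078]
eef_rot: [0.706, -0.706, 0.039, -0.038]
wrist_force: [-0.2, -0.6, -0.4]
opening: 0.994
t27.70 tcp [582.1 -81.9  78. ] y [-0.  0. -1.] jaw(z) [0.109 0.994 0.   ] yaw 83.76 F [-0.2 -0.6 -0.4] open 0.994
spacer_1 0.58 [274. 217. 365. 300.] centre [582.3 -81.6] D 60.0 minus tcp [0.2 0.3]
```

View pics/w15.png

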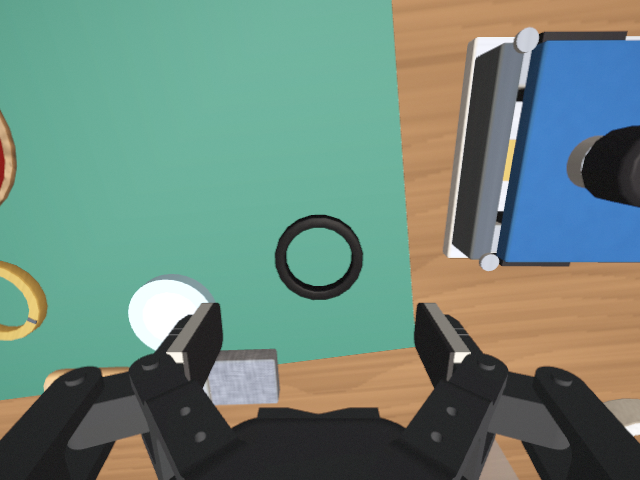

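```bash
python3 -m pendant '[0,0,-0.03,0,0,0,0.085, 0,0,-0.03,0,0,0,0.085, 0,0,-0.0165,0,0,0,0.085, 0,0,0,0,0,0,0.085, 0,0,0,0,0,0,0.05, 0,0,0,0,0,0,0.04, 0,0,0,0,0,0,0.04, 0,0,0,0,0,0,0.04]'; python3 look.py spacer_1 .012 w16
```

```text
time_s: 28.8
eef_pos: [0.5836, -0.0826, 0.0036]
eef_rot: [-0.706, 0.706, -0.037, 0.039]
wrist_force: [-1.9, 0.6, 6.3]
opening: 0.654
t28.80 tcp [583.6 -82.6   3.6] y [ 0.003 -0.001 -1.   ] jaw(z) [ 0.108  0.994 -0.001] yaw 83.79 F [-1.9  0.6  6.3] open 0.654
spacer_1 0.89 [256. 249. 380. 370.] centre [580.4 -82.9] D 59.0 minus tcp [-3.3 -0.3]
```

```bash
python3 -m pendant '[0,0,0.03,0,0,0,0.04, 0,0,0.05,0,0,0,0.04, -0.003,0.025,0.05,0,0,0,0.04, -0.007,0.045,0.012,0,0,0,0.04, -0.007,0.045,0,0,0,0,0.04, -0.007,0.045,0,0,0,0,0.04, -0.007,0.045,0,0,0,0,0.04, -0.0075,0.040,0,0,0,0,0.04, 0,0,0,0,0,0,0.04, 0,0,0,0,0,0,0.04]'; python3 look.py spacer_1 .152 w17
```

```text
time_s: 30.15
eef_pos: [0.5439, 0.1627, 0.1441]
eef_rot: [-0.706, 0.706, -0.038, 0.039]
wrist_force: [0.4, -0.5, -1.0]
opening: 0.658
t30.15 tcp [543.9 162.7 144.1] y [ 0.001 -0.    -1.   ] jaw(z) [ 0.108  0.994 -0.   ] yaw 83.82 F [ 0.4 -0.5 -1. ] open 0.658
spacer_1 0.92 [144.  11. 232. 100.] centre [433.8 126.9] D 28.7 minus tcp [-110.1  -35.7]
spacer_1 0.82 [255. 245. 380. 371.] centre [540.8 161.7] D 59.5 minus tcp [-3.1 -1. ]
spacer_1 0.73 [437. 414. 503. 480.] centre [628.3 233.7] D 40.3 minus tcp [84.4 71. ]
spacer_1 0.72 [286. 211. 350. 287.] centre [517.5 163.9] D 17.4 minus tcp [-26.4   1.3]
spacer_1 0.72 [107. 152. 639. 469.] centre [570.6 183.4] D 200.8 minus tcp [26.7 20.7]
spacer_1 0.62 [276. 211. 362. 298.] centre [513.3 164.8] D 32.4 minus tcp [-30.6   2.1]
```

View pics/w17.png

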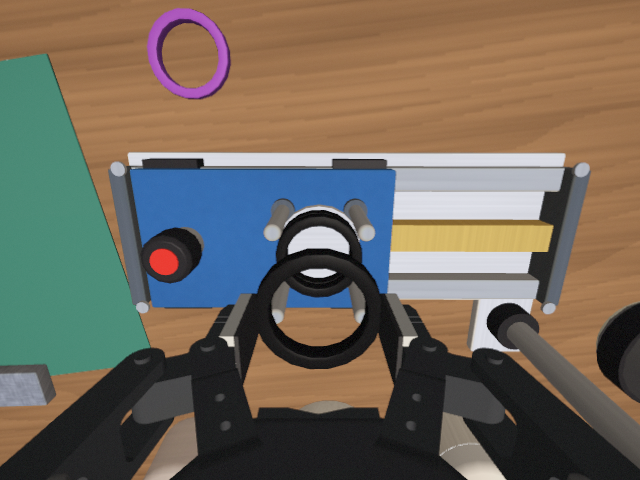

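Two spacers are stacked flat on the seat and the third is held level. I'll lower it to about 75.6 mm.

```bash
python3 -m pendant '[0.001,0,-0.02,0,0,0,0.04, 0,0,-0.02,0,0,0,0.04, 0,0,-0.01,0,0,0,0.04, 0,0,0,0,0,0,0.04]'; python3 -m pendant '[0,0,-0.010,0,0,0,0.04, 0,0,-0.007,0,0,0,0.04, 0,0,-0.0025,0,0,0,0.04, 0,0,0,0,0,0,0.04, 0,0,0,0,0,0,0.04]'
```

```text
time_s: 30.75
eef_pos: [0.5442, 0.1622, 0.0927]
eef_rot: [-0.706, 0.706, -0.039, 0.038]
wrist_force: [-0.5, 0.6, 0.4]
opening: 0.655
time_s: 31.38
eef_pos: [0.5447, 0.163, 0.0746]
eef_rot: [-0.706, 0.706, -0.038, 0.038]
wrist_force: [-2.8, -1.3, 4.8]
opening: 0.655
```

```bash
python3 -m pendant '[0,0,0,0,0,0,0.07, 0,0,0,0,0,0,0.085, 0,0,0.02,0,0,0,0.085, 0,0,0.04,0,0,0,0.085, 0.003,-0.0245,0.01,0,0,0,0.085, 0.007,-0.055,0,0,0,0,0.085, 0.007,-0.055,0,0,0,0,0.085, 0.007,-0.055,0,0,0,0,0.085, 0.007,-0.055,0,0,0,0,0.085, 0.008,-0.06,-0.025,0,0,0,0.085, 0.008,-0.06,-0.04,0,0,0,0.085, 0,0,0,0,0,0,0.085]'; python3 -m pendant '[0,0,0,0,0,0,0.085]';python3 look.py lens .012 w18
```

```text
time_s: 32.88
eef_pos: [0.5879, -0.1935, 0.0818]
eef_rot: [0.707, -0.705, 0.042, -0.038]
wrist_force: [-0.2, 0.9, 0.5]
opening: 0.998
time_s: 33.0
eef_pos: [0.5899, -0.1904, 0.0852]
eef_rot: [0.706, -0.706, 0.039, -0.038]
wrist_force: [0.2, 0.6, 0.7]
opening: 0.994
t33.00 tcp [ 589.9 -190.4   85.2] y [-0.001  0.001 -1.   ] jaw(z) [0.109 0.994 0.001] yaw 83.75 F [0.2 0.6 0.7] open 0.994
lens 0.92 [280. 247. 367. 323.] centre [ 614.1 -189.4] D 60.9 minus tcp [24.2  0.9]
lens 0.89 [  0. 314.  22. 376.] centre [ 634.2 -432.9] D 36.1 minus tcp [  44.3 -242.6]
```

View pics/w18.png

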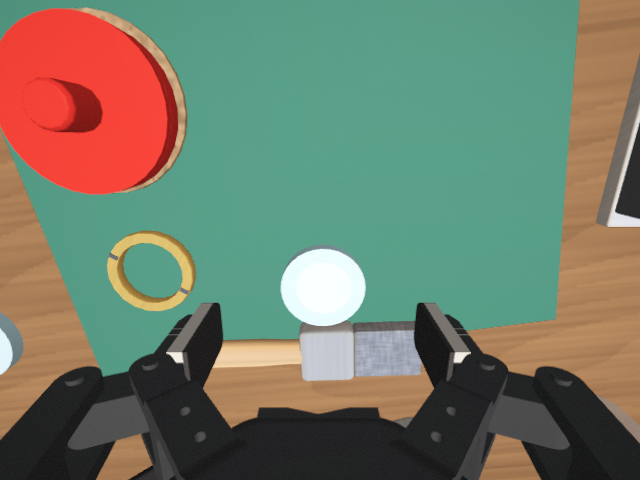

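The lens has been knocked and now sits at (323,287), right in front of the brush. I'll re-centre and look again.

```bash
python3 -m pendant '[0.0216,0.001,-0.008,0,0,0,0.085, 0,0,0,0,0,0,0.085, 0,0,0,0,0,0,0.085]';python3 look.py lens .012 w19
python3 - <<'E'
from h import *
a=ctrl.camera("top"); cv2.imwrite("pics/t19c.png",cv2.resize(a[185:345,290:480,::-1],None,fx=4,fy=4,interpolation=cv2.INTER_CUBIC))
for t in ("lens","brush"):
    for d in ctrl.silhouettes(t,"top")[:3]: print(t,d["score"],d["bbox"],circ("top",d["mask"],.012)[0])
E
```

```text
time_s: 33.48
eef_pos: [0.6117, -0.1887, 0.0783]
eef_rot: [-0.706, 0.706, -0.038, 0.038]
wrist_force: [-0.2, -0.1, -0.2]
opening: 0.996
t33.48 tcp [ 611.7 -188.7   78.3] y [ 0. -0. -1.] jaw(z) [ 0.107  0.994 -0.   ] yaw 83.88 F [-0.2 -0.1 -0.2] open 0.996
lens 0.91 [274. 220. 363. 300.] centre [ 612.8 -190.6] D 60.4 minus tcp [ 1.1 -1.9]
lens 0.51 [  0. 319.   0. 335.] centre [ 635.5 -423.2] D 12.9 minus tcp [  23.8 -234.6]
lens 0.82 [474.0, 194.7, 506.1, 222.7] [ 0.63347943 -0.45492952]
lens 0.73 [489.9, 232.3, 519.9, 261.0] [ 0.53754456 -0.47207996]
brush 0.57 [415.1, 283.9, 453.3, 302.9] [ 0.48002559 -0.3121762 ]
brush 0.29 [414.0, 253.0, 460.5, 300.1] [ 0.48592169 -0.31671097]
```

View pics/w19.png

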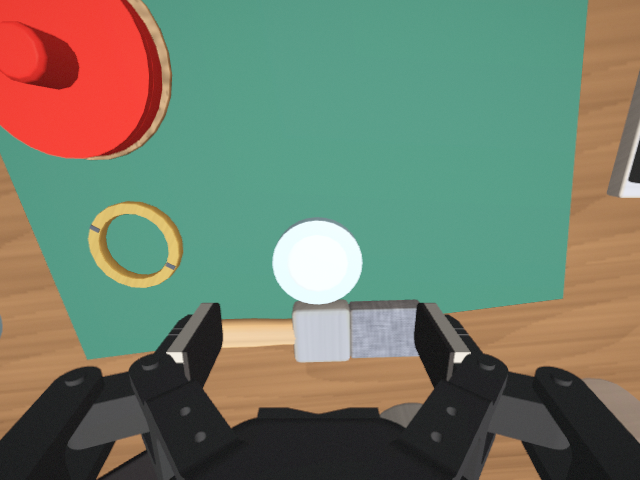

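```bash
python3 -m pendant '[-0.0025,-0.0018,-0.03,0,0,0,0.085, 0,0,-0.03,0,0,0,0.085, 0,0,-0.0165,0,0,0,0.085, 0,0,0,0,0,0,0.085, 0,0,0,0,0,0,0.05, 0,0,0,0,0,0,0.04, 0,0,0,0,0,0,0.04, 0,0,0,0,0,0,0.04]'; python3 look.py lens .012 w20
```

```text
time_s: 34.72
eef_pos: [0.6105, -0.1919, 0.0035]
eef_rot: [-0.706, 0.707, -0.037, 0.039]
wrist_force: [-1.1, 1.6, 6.3]
opening: 0.662
t34.73 tcp [ 610.5 -191.9    3.5] y [ 0.003 -0.001 -1.   ] jaw(z) [ 0.108  0.994 -0.001] yaw 83.8 F [-1.1  1.6  6.3] open 0.662
lens 0.95 [258. 257. 381. 377.] centre [ 612.3 -192.6] D 60.8 minus tcp [ 1.8 -0.7]
```

View pics/w20.png

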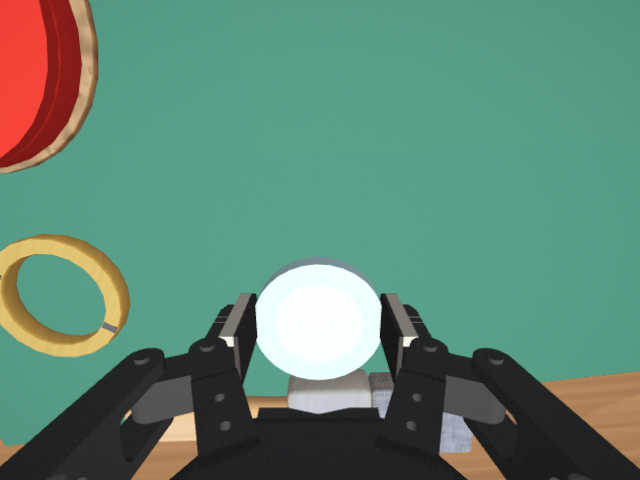

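```bash
cat > lens.py <<'E'
import sys
from h import *
z=float(sys.argv[1]); o=ctrl.get_obs(); a=ctrl.camera("wrist")
m=(a[:,:,0]>185)&(a[:,:,1]>215)&(a[:,:,2]>215)
n,l,s,c=cv2.connectedComponentsWithStats(m.astype(np.uint8)); i=1+np.argmax(s[1:,4]); m=l==i; print(s[i])
C,D=circ("wrist",m,z,o); print(C*1e3,D*1e3,(C-o["eef_pos"][:2])*1e3)
E
python3 lens.py .012
```

```text
[  256   264   125   116 11646]
[ 613.80253342 -192.89668238] 58.48114948526375 [ 3.28357331 -0.96887389]
```

```bash
python3 -m pendant '[-0.0007,0,0.004,0,0,0,0.04, -0.002,0,0.03,0,0,0,0.04, -0.002,0.01,0.055,0,0,0,0.04, -0.006,0.04,0.05,0,0,0,0.04, -0.010,0.05,0.005,0,0,0,0.04, -0.010,0.05,0,0,0,0,0.04, -0.010,0.05,0,0,0,0,0.04, -0.010,0.05,0,0,0,0,0.04, -0.010,0.05,0,0,0,0,0.04, -0.011,0.0545,0,0,0,0,0.04, 0,0,0,0,0,0,0.04, 0,0,0,0,0,0,0.04]'; python3 look.py lens .155 w21; python3 lens.py .155
```

```text
time_s: 36.38
eef_pos: [0.5378, 0.1619, 0.1441]
eef_rot: [-0.706, 0.706, -0.038, 0.038]
wrist_force: [0.3, -0.5, -0.5]
opening: 0.663
t36.38 tcp [537.8 161.9 144.1] y [ 0.001 -0.    -1.   ] jaw(z) [ 0.107  0.994 -0.   ] yaw 83.85 F [ 0.3 -0.5 -0.5] open 0.663
lens 0.82 [257. 260. 381. 381.] centre [538.3 160.2] D 59.2 minus tcp [ 0.4 -1.7]
[  257   265   123   114 11437]
[539.82814282 160.08135136] 56.79713663003881 [ 1.71843428 -0.80997493]
```

View pics/w21.png

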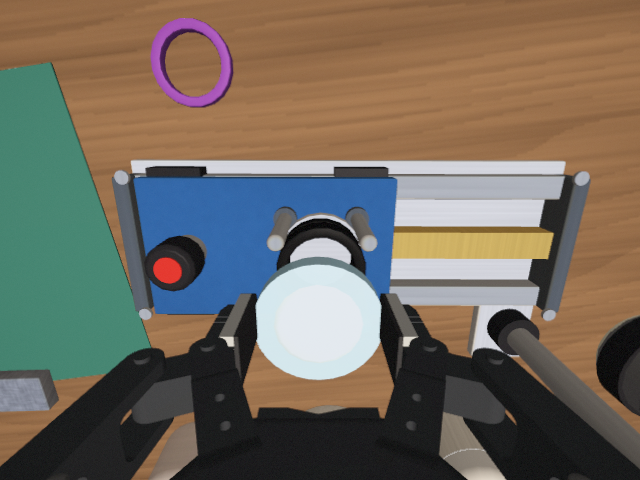

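```bash
python3 -m pendant '[0.001,0.0005,-0.02,0,0,0,0.04, 0,0,-0.013,0,0,0,0.04, 0,0,0,0,0,0,0.04, 0,0,0,0,0,0,0.04]'; python3 look.py lens .1195 w22
```

```text
time_s: 37.02
eef_pos: [0.5389, 0.1622, 0.111]
eef_rot: [0.706, -0.706, 0.038, -0.039]
wrist_force: [1.1, 0.5, -0.6]
opening: 0.657
t37.02 tcp [538.9 162.2 111. ] y [ 0. -0. -1.] jaw(z) [0.109 0.994 0.   ] yaw 83.76 F [ 1.1  0.5 -0.6] open 0.657
lens 0.96 [257. 259. 383. 376.] centre [541.  161.6] D 60.7 minus tcp [ 2.1 -0.6]
lens 0.74 [ 80. 161. 638. 467.] centre [563.8 183.2] D 206.9 minus tcp [24.8 20.9]
lens 0.6 [278. 234. 358. 261.] centre [521.3 164.6] D 42.4 minus tcp [-17.6   2.4]
```

View pics/w22.png

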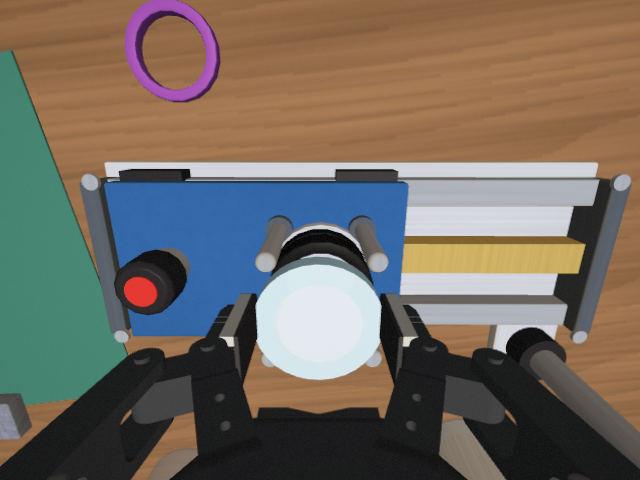

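```bash
python3 lens.py .1195; python3 -c "
from h import *
print(toz('wrist',[[321,313.9]],.1115))
P=toz('wrist',[[265,262],[377,262],[269,362],[373,362]],.1115)[:,:2];print(P.mean(0),np.linalg.norm(P[0]-P[1]),np.linalg.norm(P[2]-P[3]),np.linalg.norm(P[0]-P[2]))"
```

```text
[  257   265   123   114 11448]
[542.62388837 161.46805399] 58.095854997206274 [ 3.48007911 -1.00542986]
[[0.54154877 0.16306145 0.1115    ]]
[0.54186474 0.16302821] 0.05083386907022965 0.052200245642322826 0.05362580320370865
```

```bash
python3 -m pendant '[-0.0003,0.0006,-0.010,0,0,0,0.04, 0,0,-0.010,0,0,0,0.04, 0,0,0,0,0,0,0.04]'; python3 -m pendant '[0,0,-0.004,0,0,0,0.04, 0,0,-0.0025,0,0,0,0.04, 0,0,0,0,0,0,0.04, 0,0,0,0,0,0,0.04]'
```

```text
time_s: 37.55
eef_pos: [0.5371, 0.1631, 0.0891]
eef_rot: [-0.706, 0.706, -0.039, 0.037]
wrist_force: [0.1, 0.1, -0.7]
opening: 0.661
time_s: 38.05
eef_pos: [0.5385, 0.1632, 0.0844]
eef_rot: [0.706, -0.706, 0.038, -0.038]
wrist_force: [-0.9, -1.1, 0.5]
opening: 0.658
```

```bash
python3 -m pendant '[0,0,-0.0015,0,0,0,0.04, 0,0,0,0,0,0,0.04]'; python3 look.py lens .096 w23
```

```text
time_s: 38.3
eef_pos: [0.5387, 0.1632, 0.0838]
eef_rot: [-0.706, 0.706, -0.038, 0.038]
wrist_force: [-4.5, -0.3, 8.1]
opening: 0.657
t38.30 tcp [538.7 163.2  83.8] y [ 0.001 -0.    -1.   ] jaw(z) [ 0.108  0.994 -0.   ] yaw 83.8 F [-4.5 -0.3  8.1] open 0.657
lens 0.78 [257. 258. 382. 377.] centre [538.4 162.7] D 58.4 minus tcp [-0.3 -0.4]
```

View pics/w23.png

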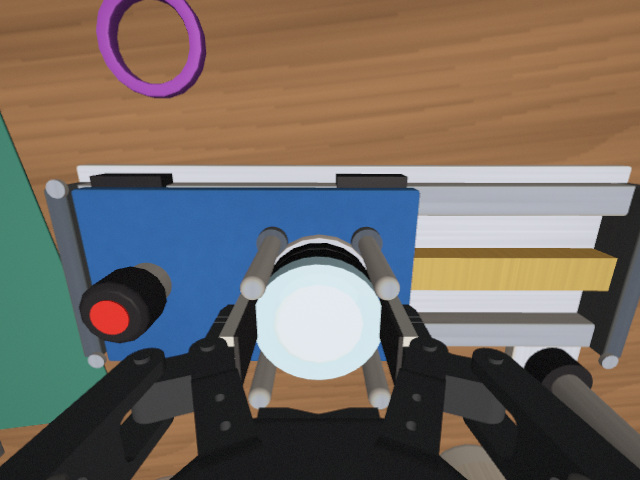

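```bash
python3 -m pendant '[0,0,0,0,0,0,0.07, 0,0,0,0,0,0,0.085, 0,0,0.02,0,0,0,0.085, 0,0,0.04,0,0,0,0.085, 0,0,0,0,0,0,0.085, 0,0,0,0,0,0,0.085]'; python3 look.py lens .094 w24
```

```text
time_s: 39.15
eef_pos: [0.538, 0.1631, 0.1421]
eef_rot: [-0.706, 0.706, -0.039, 0.038]
wrist_force: [-0.6, 0.2, -0.3]
opening: 0.997
t39.15 tcp [538.  163.1 142.1] y [-0.001 -0.    -1.   ] jaw(z) [ 0.108  0.994 -0.   ] yaw 83.79 F [-0.6  0.2 -0.3] open 0.997
lens 0.93 [274. 226. 366. 317.] centre [539.6 162.2] D 60.1 minus tcp [ 1.6 -0.9]
```

View pics/w24.png

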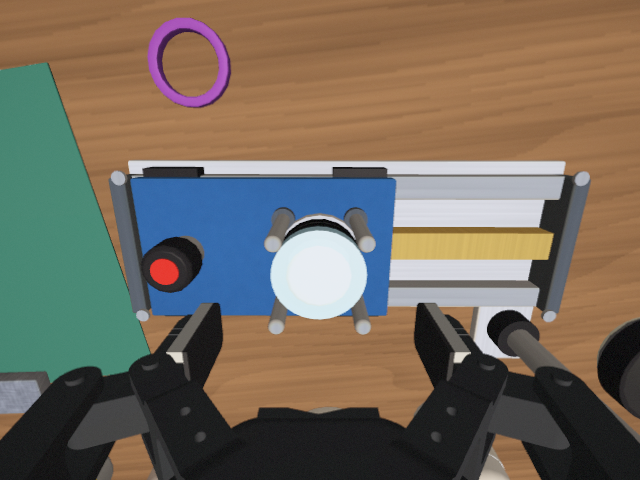

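The lens sits between the rods at (319,272), dome up and level. Next is the brass ring.

```bash
python3 -m pendant '[0.003,-0.034,0,0,0,0,0.085, 0.006,-0.055,0,0,0,0,0.085, 0.006,-0.055,0,0,0,0,0.085, 0.006,-0.055,0,0,0,0,0.085, 0.006,-0.055,0,0,0,0,0.085, 0.006,-0.055,0,0,0,0,0.085, 0.006,-0.055,0,0,0,0,0.085, 0.006,-0.055,0,0,0,0,0.085, 0.006,-0.054,-0.06,0,0,0,0.085, 0,0,0,0,0,0,0.085, 0,0,0,0,0,0,0.085, 0,0,0,0,0,0,0.085]'; python3 look.py ring .011 w25
```

```text
time_s: 40.75
eef_pos: [0.5889, -0.2968, 0.0978]
eef_rot: [-0.706, 0.706, -0.037, 0.038]
wrist_force: [-0.1, -0.1, 0.3]
opening: 0.994
t40.75 tcp [ 588.9 -296.8   97.8] y [ 0.002 -0.001 -1.   ] jaw(z) [ 0.107  0.994 -0.001] yaw 83.87 F [-0.1 -0.1  0.3] open 0.994
ring 0.85 [261. 212. 346. 289.] centre [ 588.8 -310.3] D 58.5 minus tcp [ -0.1 -13.6]
```

View pics/w25.png

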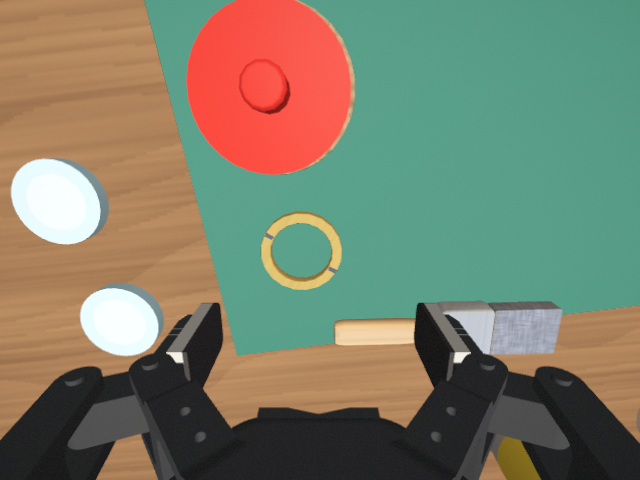

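```bash
python3 -m pendant '[-0.001,-0.0135,-0.02,0,0,0,0.085, 0,0,-0.03,0,0,0,0.085, 0,0,-0.03,0,0,0,0.085, 0,0,-0.016,0,0,0,0.085, 0,0,0,0,0,0,0.085, 0,0,0,0,0,0,0.05, 0,0,0,0,0,0,0.04, 0,0,0,0,0,0,0.04, 0,0,0,0,0,0,0.04]'; python3 look.py ring .011 w26
```

```text
time_s: 41.98
eef_pos: [0.5884, -0.3122, 0.0027]
eef_rot: [-0.705, 0.707, -0.037, 0.039]
wrist_force: [-0.7, 0.0, 5.7]
opening: 0.659
t41.98 tcp [ 588.4 -312.2    2.7] y [ 0.003 -0.003 -1.   ] jaw(z) [ 0.108  0.994 -0.002] yaw 83.8 F [-0.7  0.   5.7] open 0.659
ring 0.58 [256. 255. 383. 372.] centre [ 588.1 -312.8] D 59.0 minus tcp [-0.3 -0.6]
```

View pics/w26.png

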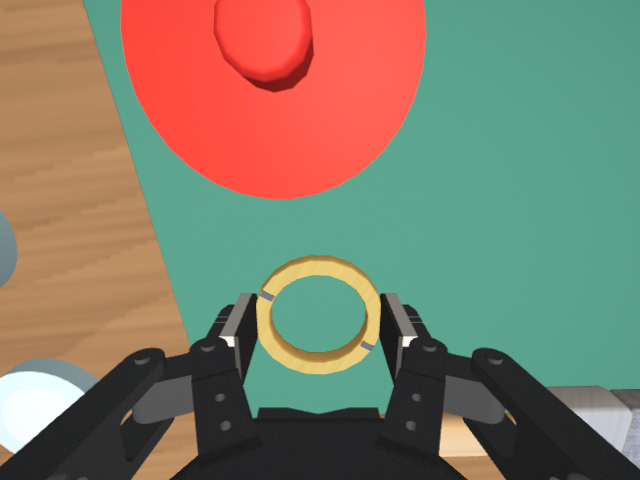

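Run:
```python
from h import *
o=ctrl.get_obs(); o=dict(o); o["eef_pos"]=np.array([.538,.1631,.1421]); o["eef_rot"]=np.array([-.706,.706,-.039,.038])/np.linalg.norm([-.706,.706,-.039,.038])
a=cv2.imread("pics/w24.png")[:,:,::-1]
m=(a[:,:,0]>185)&(a[:,:,1]>215)&(a[:,:,2]>215); m[:, :270]=0; m[:,370:]=0; m[:222]=0; m[330:]=0
n,l,s,c=cv2.connectedComponentsWithStats(m.astype(np.uint8)); i=1+np.argmax(s[1:,4]); print(s[i]); print(circ("wrist",l==i,.094,o))
P=toz("wrist",[[273.5,243.5],[366.5,243.5],[277,327],[362.5,327]],.1115,o)[:,:2]; print(P.mean(0),np.linalg.norm(P[1]-P[2]),np.linalg.norm(P[0]-P[3]))
cv2.imwrite("pics/w24c.png",cv2.resize(a[200:345,250:390,::-1],None,fx=4,fy=4,interpolation=cv2.INTER_CUBIC))
```

```text
[ 271  231   95   88 6580]
(array([0.54157312, 0.1622547 ]), np.float64(0.058106323121054106))
[0.54074462 0.16323622] 0.07220678887935078 0.07212709959180352
```

View pics/w24c.png

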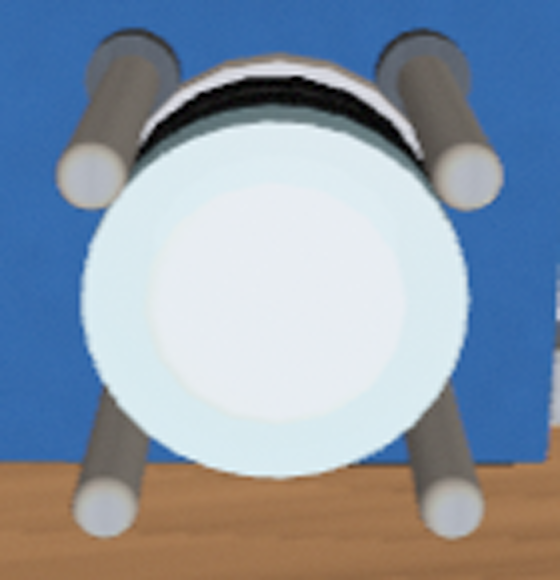

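```bash
python3 -m pendant '[0,0,0.03,0,0,0,0.04, 0,0,0.055,0,0,0,0.04, -0.003,0.036,0.055,0,0,0,0.04, -0.0055,0.055,0,0,0,0,0.04, -0.0055,0.055,0,0,0,0,0.04, -0.0055,0.055,0,0,0,0,0.04, -0.0055,0.055,0,0,0,0,0.04, -0.0055,0.055,0,0,0,0,0.04, -0.0055,0.055,0,0,0,0,0.04, -0.0055,0.055,0,0,0,0,0.04, -0.0053,0.0542,0,0,0,0,0.04, 0,0,0,0,0,0,0.04]'; python3 -m pendant '[0,0,0,0,0,0,0.04,0,0,0,0,0,0,0.04]'; python3 look.py ring .152 w27
```

```text
time_s: 43.58
eef_pos: [0.5395, 0.166, 0.1381]
eef_rot: [0.706, -0.706, 0.036, -0.037]
wrist_force: [-0.1, 0.1, 0.1]
opening: 0.657
time_s: 43.82
eef_pos: [0.5407, 0.1611, 0.1377]
eef_rot: [-0.706, 0.706, -0.039, 0.039]
wrist_force: [0.1, 0.9, -1.3]
opening: 0.653
t43.83 tcp [540.7 161.1 137.7] y [ 0. -0. -1.] jaw(z) [ 0.11   0.994 -0.   ] yaw 83.7 F [ 0.1  0.9 -1.3] open 0.653
ring 0.95 [258. 257. 384. 372.] centre [537.  160.9] D 56.6 minus tcp [-3.7 -0.2]
```

View pics/w27.png

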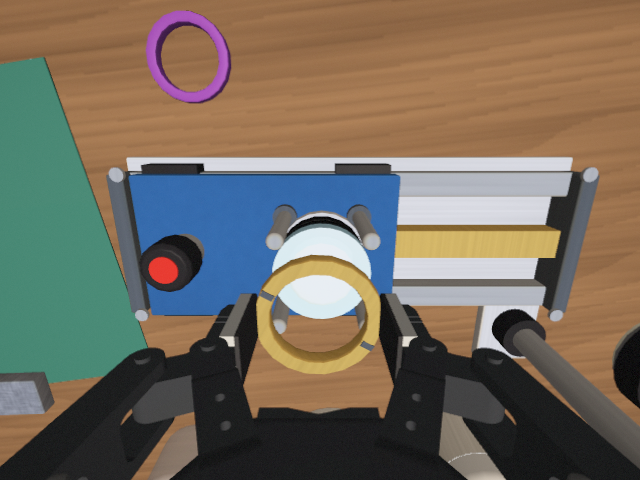

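```bash
python3 -m pendant '[0,0,-0.015,0,0,0,0.04, 0,0,-0.009,0,0,0,0.04, 0,0,0,0,0,0,0.04, 0,0,0,0,0,0,0.04]'; python3 look.py ring .1225 w28
```

```text
time_s: 44.42
eef_pos: [0.5404, 0.1623, 0.1134]
eef_rot: [-0.706, 0.706, -0.038, 0.038]
wrist_force: [-0.9, 0.3, -0.5]
opening: 0.651
t44.42 tcp [540.4 162.3 113.4] y [-0. -0. -1.] jaw(z) [ 0.108  0.994 -0.   ] yaw 83.79 F [-0.9  0.3 -0.5] open 0.651
ring 0.75 [257. 255. 384. 372.] centre [540.1 161.8] D 58.6 minus tcp [-0.3 -0.5]
ring 0.55 [282. 231. 354. 248.] centre [520.3 164.6] D 40.9 minus tcp [-20.    2.3]
```

View pics/w28.png

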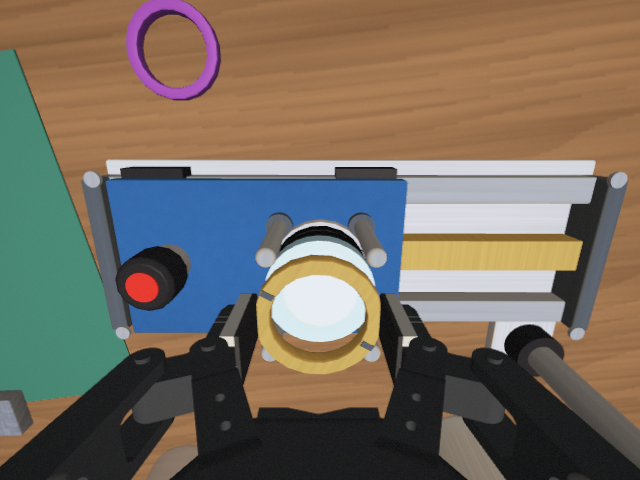

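Ring centre reads (540.1,161.8). I'll shift about (+1.2,+0.7) mm and lower it to contact.

```bash
python3 -m pendant '[0.0012,0.0007,-0.008,0,0,0,0.04, 0,0,-0.007,0,0,0,0.04, 0,0,0,0,0,0,0.04, 0,0,0,0,0,0,0.04]'; python3 -m pendant '[0,0,-0.003,0,0,0,0.04, 0,0,-0.002,0,0,0,0.04, 0,0,0,0,0,0,0.04]'; python3 look.py ring .103 w29
```

```text
time_s: 45.02
eef_pos: [0.5415, 0.163, 0.0984]
eef_rot: [-0.706, 0.706, -0.038, 0.038]
wrist_force: [0.3, 0.4, -0.6]
opening: 0.654
time_s: 45.4
eef_pos: [0.5417, 0.163, 0.0937]
eef_rot: [0.706, -0.706, 0.038, -0.038]
wrist_force: [0.1, -0.7, 0.1]
opening: 0.661
t45.40 tcp [541.7 163.   93.7] y [ 0.  0. -1.] jaw(z) [0.108 0.994 0.   ] yaw 83.79 F [ 0.1 -0.7  0.1] open 0.661
ring 0.66 [257. 252. 385. 373.] centre [540.8 162.5] D 58.4 minus tcp [-0.9 -0.6]
```

View pics/w29.png

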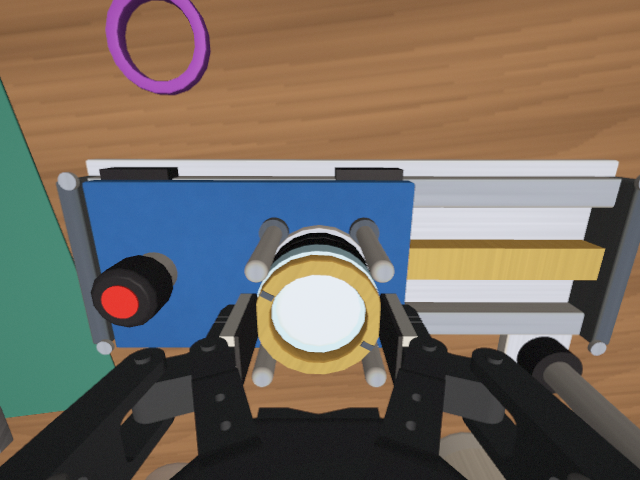

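```bash
python3 -m pendant '[0,0,-0.0012,0,0,0,0.04, 0,0,-0.001,0,0,0,0.04, 0,0,0,0,0,0,0.04]'
```

```text
time_s: 45.88
eef_pos: [0.5419, 0.1631, 0.0928]
eef_rot: [-0.706, 0.706, -0.038, 0.039]
wrist_force: [-3.8, -0.7, 10.9]
opening: 0.656
```

```bash
python3 -m pendant '[0,0,0,0,0,0,0.07, 0,0,0,0,0,0,0.085, 0,0,0.02,0,0,0,0.085, 0,0,0.045,0,0,0,0.085, 0,0,0,0,0,0,0.085, 0,0,0,0,0,0,0.085]'; python3 look.py ring .103 w30
python3 - <<'E'
from h import *
a=cv2.imread("pics/w30.png"); cv2.imwrite("pics/w30c.png",cv2.resize(a[190:345,240:400],None,fx=4,fy=3.8,interpolation=cv2.INTER_CUBIC))
b=ctrl.camera("scene"); cv2.imwrite("pics/s30c.png",cv2.resize(b[180:320,330:540,::-1],None,fx=3.8,fy=3.8,interpolation=cv2.INTER_CUBIC))
E
```

```text
time_s: 46.62
eef_pos: [0.5412, 0.163, 0.1558]
eef_rot: [-0.706, 0.706, -0.039, 0.038]
wrist_force: [0.6, -0.9, -0.3]
opening: 0.999
t46.62 tcp [541.2 163.  155.8] y [-0.001 -0.    -1.   ] jaw(z) [ 0.108  0.994 -0.   ] yaw 83.79 F [ 0.6 -0.9 -0.3] open 0.999
ring 0.73 [273. 225. 367. 310.] centre [540.6 162.4] D 57.8 minus tcp [-0.5 -0.5]
```

View pics/w30c.png

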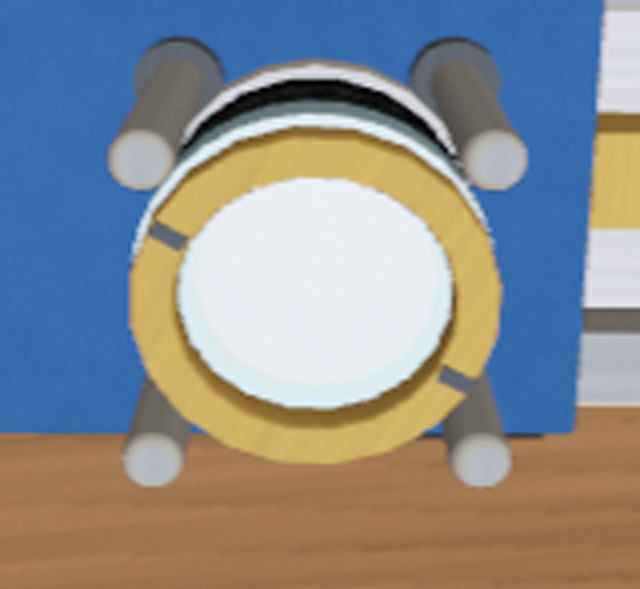

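View pics/s30c.png

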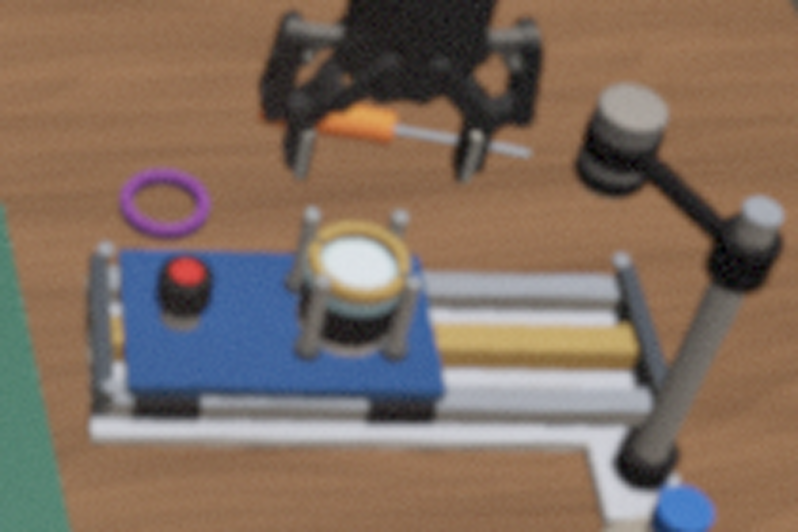

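The ring sits level round the dome with all four rods clear. Now I'll index the carriage back, starting at the plunger knob.

```bash
python3 -m pendant '[-0.001,-0.012,0.01,0,0,9,0.06, -0.001,-0.012,0,0,0,10,0.06, -0.001,-0.012,0,0,0,10,0.06, -0.001,-0.012,0,0,0,10,0.06, -0.001,-0.012,0,0,0,10,0.06, -0.001,-0.012,0,0,0,10,0.06, -0.001,-0.012,0,0,0,10,0.06, -0.001,-0.0165,0,0,0,9,0.06, 0,0,-0.02,0,0,8,0.06, 0,0,0,0,0,0,0.06, 0,0,0,0,0,0,0.06]'
python3 - <<'E'
from h import *
o=st(); a=snap("wrist","w31")
m=(a[:,:,0]>180)&(a[:,:,1]<90)&(a[:,:,2]<90); n,l,s,c=cv2.connectedComponentsWithStats(m.astype(np.uint8))
for i in range(1,n):
  if s[i][4]>100: print(s[i],c[i],toz('wrist',c[i],.0845)[0]*1e3)
E
```

```text
time_s: 48.15
eef_pos: [0.5334, 0.0627, 0.1462]
eef_rot: [0.543, -0.543, -0.453, 0.453]
wrist_force: [0.9, -0.0, 0.0]
opening: 0.701
t48.15 tcp [533.4  62.7 146.2] y [-0.001  0.    -1.   ] jaw(z) [-0.984  0.18   0.001] yaw 169.65 F [ 0.9 -0.   0. ] open 0.701
```

View pics/w31.png

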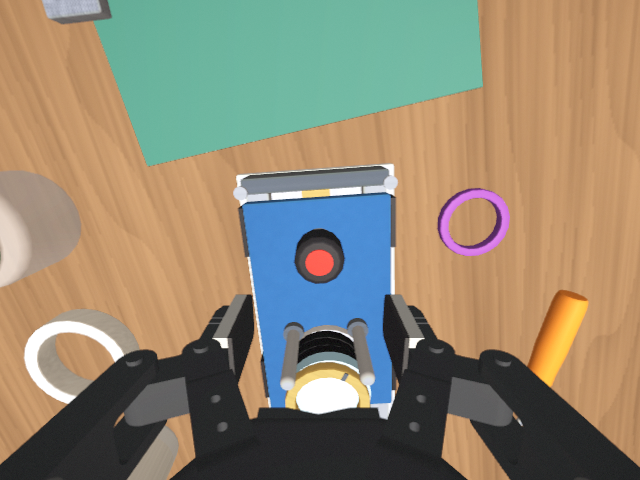

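```bash
python3 -m pendant '[0,0,-0.03,0,0,0,0.06, 0,0,-0.03,0,0,0,0.06, 0,0,-0.0225,0,0,0,0.06, 0,0,0,0,0,0,0.06, 0,0,0,0,0,0,0.03, 0,0,0,0,0,0,0.02, 0,0,0,0,0,0,0.02, 0,0,0,0,0,0,0.02]';  python3 -m pendant '[0,0,0.005,0,0,0,0.02, 0,0,0.006,0,0,0,0.02, 0,0,0.005,0,0,0,0.02, 0,0,0,0,0,0,0.02, 0,0,0,0,0,0,0.02]'
```

```text
time_s: 49.2
eef_pos: [0.533, 0.0628, 0.0658]
eef_rot: [0.543, -0.542, -0.453, 0.454]
wrist_force: [-7.8, 0.4, 11.4]
opening: 0.37
time_s: 49.82
eef_pos: [0.5329, 0.0627, 0.0793]
eef_rot: [0.543, -0.542, -0.453, 0.454]
wrist_force: [-3.2, 2.0, -7.5]
opening: 0.366
```

```bash
python3 -m pendant '[0,0,0.0025,0,0,0,0.02, 0,0,0,0,0,0,0.02, 0.001,0.010,0,0,0,0,0.02, 0.0022,0.02,0,0,0,0,0.02, 0.0022,0.02,0,0,0,0,0.02, 0,0,0,0,0,0,0.02]'; python3 -c "
from h import *
st()"
```

```text
time_s: 50.58
eef_pos: [0.5385, 0.1137, 0.082]
eef_rot: [0.543, -0.542, -0.454, 0.454]
wrist_force: [-4.4, 1.3, -8.5]
opening: 0.369
t50.58 tcp [538.5 113.7  82. ] y [-0.001  0.    -1.   ] jaw(z) [-0.984  0.176  0.001] yaw 169.86 F [-4.4  1.3 -8.5] open 0.369
```

```bash
python3 -m pendant '[0.002,0.018,0,0,0,0,0.02, 0.002,0.018,0,0,0,0,0.02, 0.002,0.018,0,0,0,0,0.02, 0.0018,0.015,0,0,0,0,0.02, 0.0008,0.007,0,0,0,0,0.02, 0,0,0,0,0,0,0.02, 0,0,-0.005,0,0,0,0.02, 0,0,-0.004,0,0,0,0.02, 0,0,0,0,0,0,0.02]'; python3 -c "
from h import *
st()"
```

```text
time_s: 51.7
eef_pos: [0.5468, 0.1893, 0.0728]
eef_rot: [0.543, -0.542, -0.453, 0.453]
wrist_force: [-5.0, 5.5, -9.4]
opening: 0.369
t51.70 tcp [546.8 189.3  72.8] y [-0.001  0.001 -1.   ] jaw(z) [-0.984  0.178  0.002] yaw 169.77 F [-5.   5.5 -9.4] open 0.369
```

```bash
python3 -m pendant '[0,0.001,-0.003,0,0,0,0.02, 0,0,-0.003,0,0,0,0.02, 0,0,0,0,0,0,0.02]'; python3 -c "
from h import *
st()"
```

```text
time_s: 52.08
eef_pos: [0.5469, 0.19, 0.0671]
eef_rot: [0.543, -0.542, -0.453, 0.454]
wrist_force: [-5.9, 2.8, -5.9]
opening: 0.369
t52.08 tcp [546.9 190.   67.1] y [-0.001  0.001 -1.   ] jaw(z) [-0.984  0.177  0.001] yaw 169.79 F [-5.9  2.8 -5.9] open 0.369
```

Nearly home. I'll lower the last millimetre or two, then release and check.

```bash
python3 -m pendant '[0,0.0005,-0.001,0,0,0,0.02, 0,0,0,0,0,0,0.02, 0,0,0,0,0,0,0.06, 0,0,0,0,0,0,0.06, 0,0,0,0,0,0,0.06]'; python3 -m pendant '[0,0,0.03,0,0,0,0.06, 0,-0.01,0.04,0,0,0,0.06, 0,-0.02,0,0,0,0,0.06, 0,0,0,0,0,0,0.06, 0,0,0,0,0,0,0.06]'
python3 - <<'E'
from h import *
o=st(); a=snap("wrist","w32")
m=(a[:,:,0]>160)&(a[:,:,1]<100)&(a[:,:,2]<100); n,l,s,c=cv2.connectedComponentsWithStats(m.astype(np.uint8))
for i in range(1,n):
  if s[i][4]>100: print(s[i],c[i],toz('wrist',c[i],.0845)[0]*1e3)
E
```

```text
time_s: 52.7
eef_pos: [0.5492, 0.1899, 0.0676]
eef_rot: [-0.542, 0.543, 0.454, -0.452]
wrist_force: [0.6, 0.6, -0.3]
opening: 0.703
time_s: 53.32
eef_pos: [0.5468, 0.16, 0.1352]
eef_rot: [0.543, -0.542, -0.453, 0.454]
wrist_force: [-0.0, 0.2, -0.6]
opening: 0.704
t53.33 tcp [546.8 160.  135.2] y [-0.002  0.    -1.   ] jaw(z) [-0.984  0.178  0.002] yaw 169.75 F [-0.   0.2 -0.6] open 0.704
[551 189  49 106 307] [574.95114007 237.45276873] [389.69966768 167.96702645  84.5       ]
[313 299  28  25 555] [326.2990991  311.18198198] [545.49678999 190.55855398  84.5       ]
```

View pics/w32.png

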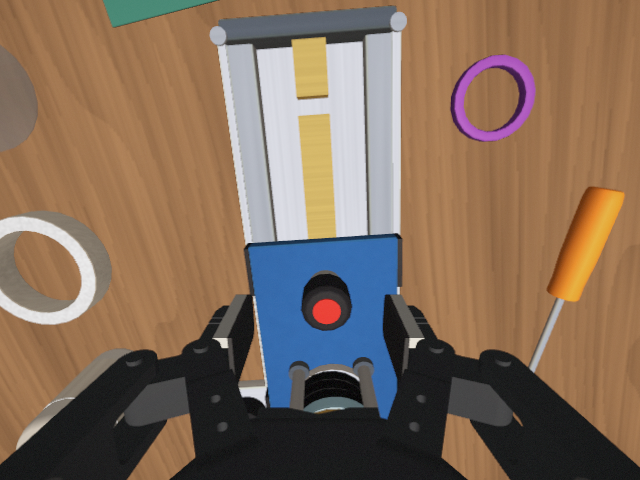

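```bash
python3 -m pendant '[0,0.015,0,0,0,0,0.0, 0,0.015,0,0,0,0,0.0, 0,0,-0.02,0,0,0,0.0, 0,0,-0.015,0,0,0,0.0, 0,0,0,0,0,0,0.0, 0,0,0,0,0,0,0.0]';  python3 -m pendant '[0,0,-0.003,0,0,0,0, 0,0,0,0,0,0,0]'; python3 -m pendant '[0,0,-0.003,0,0,0,0, 0,0,0,0,0,0,0]'
```

```text
time_s: 54.12
eef_pos: [0.5478, 0.1902, 0.1016]
eef_rot: [-0.542, 0.543, 0.454, -0.453]
wrist_force: [0.4, -0.6, 0.1]
opening: -0.004
time_s: 54.38
eef_pos: [0.5476, 0.1899, 0.0985]
eef_rot: [-0.543, 0.543, 0.454, -0.453]
wrist_force: [-0.8, -0.5, 0.2]
opening: 0.002
time_s: 54.62
eef_pos: [0.5473, 0.1899, 0.0951]
eef_rot: [0.543, -0.542, -0.453, 0.454]
wrist_force: [0.1, 0.8, -0.3]
opening: -0.002
```

```bash
for i in 1 2 3; do python3 -m pendant '[0,0,-0.002,0,0,0,0, 0,0,0,0,0,0,0]' | grep -E 'pos|force'; done
```

```text
eef_pos: [0.5474, 0.19, 0.0931]
wrist_force: [0.5, -0.3, -0.1]
eef_pos: [0.5474, 0.19, 0.0911]
wrist_force: [-0.4, -1.0, -0.4]
eef_pos: [0.5474, 0.19, 0.0891]
wrist_force: [-1.0, -0.3, -0.0]
```

```bash
for i in 1 2 3; do python3 -m pendant '[0,0,-0.0015,0,0,0,0, 0,0,0,0,0,0,0]' | grep -E 'pos|force'; done
```

```text
eef_pos: [0.5474, 0.19, 0.0877]
wrist_force: [-0.3, 0.1, 0.6]
eef_pos: [0.5474, 0.19, 0.0862]
wrist_force: [-0.3, -0.7, 0.0]
eef_pos: [0.5474, 0.19, 0.0847]
wrist_force: [0.2, 0.0, 0.3]
```

```bash
for i in 1 2; do python3 -m pendant '[0,0,-0.001,0,0,0,0, 0,0,0,0,0,0,0]' | grep -E 'pos|force'; done
```

```text
eef_pos: [0.5477, 0.19, 0.0845]
wrist_force: [-2.3, -0.5, 5.0]
eef_pos: [0.5478, 0.1902, 0.0844]
wrist_force: [-4.7, -1.5, 11.4]
```

The closed tips met the knob firmly at z = 84.5 mm, which is its home height, so the pin is fully in. I'll back off and do a final check.

```bash
python3 -m pendant '[0,0,0.02,0,0,0,0.0, 0,-0.02,0.05,0,0,0,0, -0.03,-0.05,0.04,0,0,0,0, -0.05,-0.03,0.03,0,0,0,0, -0.06,0,0,0,0,0,0, -0.05,0,0,0,0,0,0, 0,0,0,0,0,0,0, 0,0,0,0,0,0,0]'
python3 - <<'E'
from h import *
a=snap("top","t40"); b=snap("scene","s40")
cv2.imwrite("pics/s40c.png",cv2.resize(b[195:325,345:540,::-1],None,fx=4,fy=4,interpolation=cv2.INTER_CUBIC))
for n in("scene","top"):
    for t,z in (("cap",.023),("pad",.006)):
        for d in ctrl.silhouettes(t,n)[:1]: print(n,t,d["score"],circ(n,d["mask"],z))
E
```

```text
time_s: 57.62
eef_pos: [0.3641, 0.0972, 0.2174]
eef_rot: [-0.542, 0.543, 0.454, -0.453]
wrist_force: [0.1, -0.9, -0.6]
opening: -0.002
scene cap 0.82 (array([ 0.49035233, -0.31340679]), np.float64(0.1056254590623864))
scene pad 0.16 (array([ 0.65116096, -0.20828009]), np.float64(0.11086903626080641))
top cap 0.67 (array([ 0.48414795, -0.31394666]), np.float64(0.09813774153573795))
top pad 0.72 (array([ 0.45900762, -0.30406595]), np.float64(0.04830008458076872))
```

View pics/s40.png

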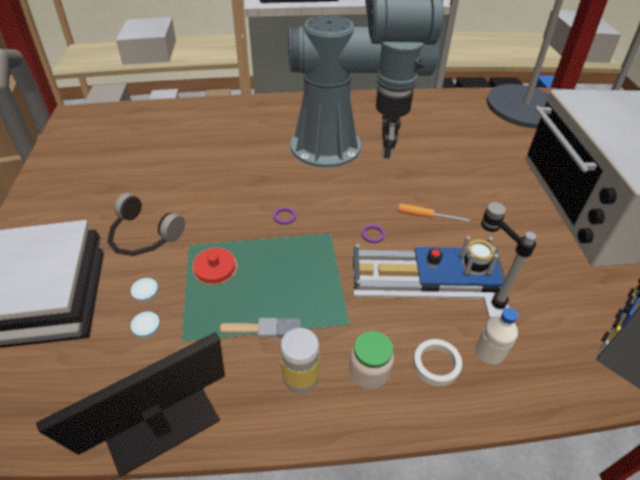

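View pics/s40c.png

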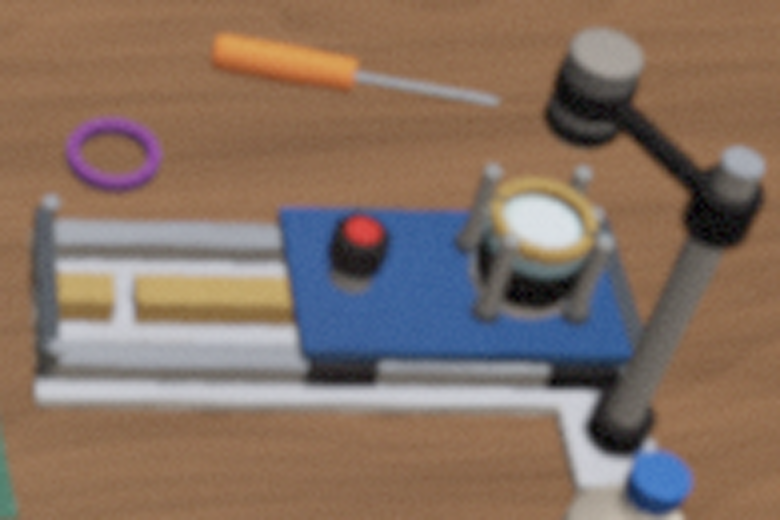

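View pics/t40.png

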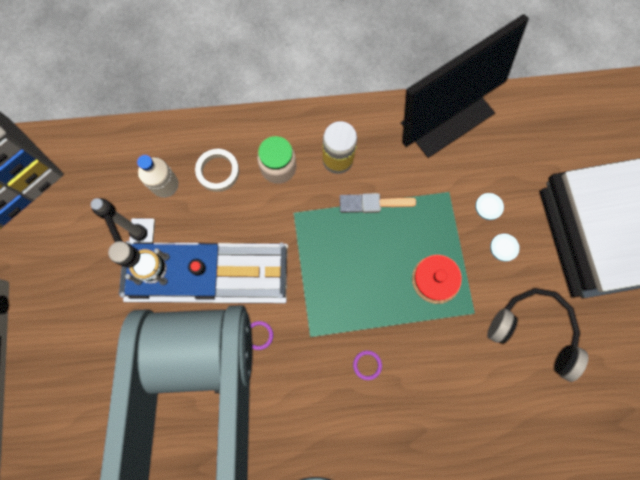

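The final pictures look right. The brush head seems to sit slightly further back than at the start, so I'll check whether my moves did that.

Run:
```python
from h import *
def O(p,q):
    q=np.array(q); return dict(eef_pos=np.array(p),eef_rot=q/np.linalg.norm(q))
z=.012
# bristle front corner
print("w15",toz("wrist",[[277,350]],z,O([.5821,-.0819,.078],[.706,-.706,.039,-.038]))[0])
print("w18",toz("wrist",[[352,323]],z,O([.5899,-.1904,.0852],[.706,-.706,.039,-.038]))[0],"(ferrule/bristle joint front)")
print("w19",toz("wrist",[[350,301]],z,O([.6117,-.1887,.0783],[-.706,.706,-.038,.038]))[0],"joint")
print("w25",toz("wrist",[[490,303],[560,303]],z,O([.5889,-.2968,.0978],[-.706,.706,-.037,.038]))[:, :],"joint,corner")
a=cv2.imread("pics/top0.png");b=cv2.imread("pics/t40.png")
cv2.imwrite("pics/cmp.png",np.vstack([cv2.resize(i[190:225,330:425],None,fx=7,fy=7,interpolation=cv2.INTER_CUBIC) for i in(a,b)]))
```

```text
w15 [ 0.64836225 -0.11789136  0.012     ]
w18 [ 0.64426311 -0.17006423  0.012     ] (ferrule/bristle joint front)
w19 [ 0.64454003 -0.1687143   0.012     ] joint
w25 [[ 0.64497673 -0.17020295  0.012     ]
 [ 0.65046341 -0.11761946  0.012     ]] joint,corner
```

View pics/cmp.png

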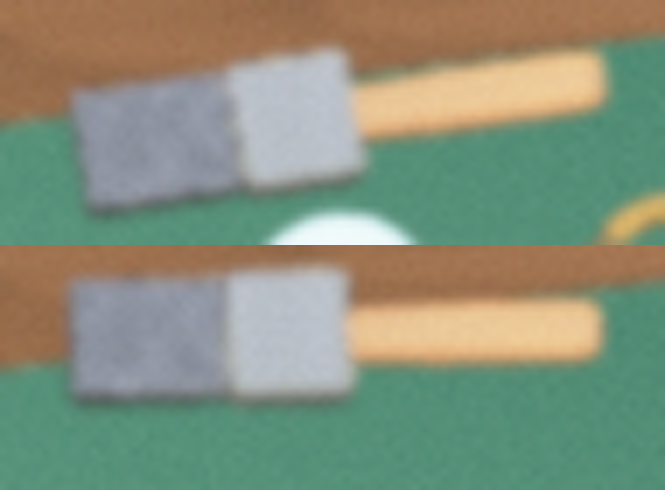

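The brush was already in this position in picture w15, before I went near the lens, and it hasn't moved since. The lens knock shifted it, so I'll leave it alone. Cap and pad centres agree within 1.5 mm in the top camera. I'll hand in.

```bash
python3 -c "
from bench import ctrl
print(ctrl.hand_in())"
```

```text
the job is handed in; nothing more can be done
None
```

The job is handed in after about 58 s of robot time, with every step done in the order asked. I indexed the carriage out to the loading stop, put the dust cap rim down on the cork pad, and built the stack. The stack is three black spacers, the on-mat lens dome up, and the brass ring. I then indexed the carriage back under the microscope.

**Last checks**
- **Pin:** closed fingertips met the knob firmly at 84.5 mm, its home height. The wrist camera read the knob within 0.5 mm of its starting position.
- **Stack:** the wrist and scene pictures showed it level between the four rods, with the ring round the dome.
- **Cap:** the top camera put its centre within about 1.5 mm of the pad's centre.

**What did not go smoothly**
- **Spacer grip:** the first grip on the second spacer closed over its top. I reopened, went lower and regripped.
- **Lens knock and brush:** the lens was knocked against the brush while the robot was away. The brush was pushed back about 10 mm and turned a few degrees. It measured the same before and after I took the lens, so I left it there.
- **Scene camera:** it put the cap about 7 mm further back than the top camera did. It had read several other positions a few millimetres further back as well, so I trusted the top and wrist cameras.

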